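# Load the yoghurt maker and set the timer

### The job

Lift the clear cover off the yoghurt maker and set it aside on the worktop, stand every small yoghurt jar that is there upright on the yoghurt maker's deck, handling each gently (squeeze it with at most 15 N), and put the cover back down fully on the base over them. Then, last of all, turn the knob of the white kitchen timer clockwise until its pointer is at the red dot; press down on the timer as you turn, so that it stays where it stands and does not spin on the worktop. Leave the other things alone.

Things in the scene. Friction and masses are not known exactly. Their poses are not given: they have to be found in the camera images.
- base: yoghurt maker's base, fixed: grey round foot 200 mm across, 10 mm high; on it a white deck, top 14 mm above the worktop, fenced by a thin white rim (inner radius 76, outer 79 mm, top 27 mm above the worktop). Four flat blue discs mark places for jars, 46 mm from the axis at 0, 90, 180, 270 degrees from its x axis (marks only, nothing to seat in). Origin: centre of the underside; z up
- deck (a point): centre of the top of the deck, 14 mm above the base's origin
- cover: loose clear plastic cover, about 250 g, a round pot upside down: outer radius 89 mm at its open lower edge (about 85 mm inside there, 82 at the top; 75 mm high inside), 80 mm to its flat top, blue knob on top. It sits on the base's grey foot, round the fence, with about 5 mm play; fully down its origin is 10 mm above the worktop. Origin: centre of the open lower edge; z up
- cover_knob (a point): middle of the cover's blue knob, on the axis, 104 mm above the cover's origin; the knob is a cylinder 28 mm across from 86 to 120 mm above the origin, to be gripped across
- jar_a: small closed yoghurt jar: glass with white filling and a blue lid (white disc on it), round, 50 mm across (lid 51), 60 mm high, about 140 g, heavy bottom, standing upright on the worktop; fragile. Origin: centre of its underside; z up. May be absent
- jar_b: another such jar; may be absent
- jar_c: another such jar; may be absent
- jar_d: another such jar; may be absent
- timer: white round kitchen timer, loose, only 180 g: 84 mm across, 52 mm high, on four rubber feet; knob on top, round it black ticks and one red dot. A green bar marks its front (its -x side). Too light to resist the knob's friction: unless pressed down with 10 to 14 N it turns round with the knob. Origin: centre of the underside; z up
- timer_front (a point): the green bar on the timer's side, 42 mm from its axis, 28 mm up
- press (a joint): how far the timer's sprung knob is pushed down, m: 0 when free, 0.008 at the stop; spring 2 N per mm, it rises again when let go. 5 to 7 mm down presses the timer onto the worktop enough for turning
- dial (a joint): angle of the timer's knob in rad, growing clockwise seen from above; 0 when its pointer is at the green bar's side (the timer's -x), 1.4 at the red dot, stop at 2.6. It stays where it is left (friction about 0.16 N m) and can be turned at any depth
- dial_grip (a point): the place to grip the knob: the middle of its black bar, 80 mm above the worktop when not pressed. The bar is 50 mm long, 18 mm wide and 28 mm high (66 to 94 mm above the worktop) above a grey disc 58 mm across. This frame turns with the knob: the bar lies along its x, the white pointer line is on its -x end, so it is gripped across y
- sugar_jar: glass jar with a black lid, bystander, 66 mm across, 110 mm high. Origin: centre of the underside
- spice_jar: small jar with a black cap and green label, bystander, 45 mm across, 105 mm high. Origin: centre of the underside
Mind the look-alikes: they are no part of the job. Leave any black look-alike of the jar_a alone.

How it is judged:
By the outcome, as a careful person would: the job done as asked, in the order asked, and still so for the second after the job is handed in, with the robot touching nothing.
Of jar_a, jar_b, jar_c, jar_d only 3 to 4 are there at a start; the rules pass over those that are not, and their reading is None.
At some moment in a run one of jar_a, jar_b, jar_c, jar_d may be knocked a few centimetres aside while the robot is not near it.
It also fails if it takes over 192 s, if anything falls off the work surface, if the arm or the gripper's body presses on something with over 40 N, if the wrist force passes 120 N, or if a joint passes its speed limit or range.

### The arm

A 7-joint arm with a two-finger parallel gripper is mounted at the origin on a cart in front of the work surface, level with it; the furniture and walls round the work are solid. World frame = base frame: x ahead of the robot, y to its left, z up, the work surface at z = 0. Lengths are in m, angles in rad, forces in N, time in s.
With the tool pointing down it reaches from about 0.425 to 0.925 m from the base axis. Payload 6.8 kg.
Tool frame: the origin (TCP) lies midway between the tips of the shut fingers; the grasp point (between the pads) lies 19 mm behind it; z points along the fingers, y is the line along which they close (so a half turn about z gives the same grasp; the last joint's range is limited). The gripper opens to 85 mm and grips with 20 to 120 N. Pads are 22 mm wide; open, the fingers measure 114 mm over their backs; the gripper's body (76 mm by 85 mm) begins 54 mm behind the grasp point. The pads swing forward as they close: fully open they stand 13 mm farther back than shut.
Start: joints at [-1.428, 0.477, 0.022, 1.555, -0.011, 1.109, -0.083], TCP at [0.168, 0.654, 0.231] pointing down, gripper open.
Joint ranges: [-2.96, 2.96], [-0.34, 2.1], [-1.41, 1.46], [0.24, 2.44], [-1.37, 4.51], [0.17, 1.92], [-2.96, 2.96]. Speed limits (rad/s): [2.39, 2.39, 3.14, 3.14, 3.14, 3.14, 3.14].

### API

Orientations are given as a rotation vector (axis times angle).
In Python, from bench import r gives the robot as it stands.
- The arm moves only by the tool servo_tool, never from a script. Its arguments are lists of equal length, an entry for each row: "turn": the turn, a rotation vector about the world's x, y, z in units of 5 degrees (1.0 is 5 degrees), a list of three; "slide": the shift along the world's x, y, z in units of 30 mm (1.0 is 30 mm), a list of three; "hand": the opening, from 0 (shut) to 1 (fully open). In form: {"turn": [[rx, ry, rz], ...], "slide": [[dx, dy, dz], ...], "hand": [hand, ...]}. A call has 1 to 8 rows; each row is the pose to reach, as a shift and turn from the pose commanded when the call began; what a row does not reach only later rows make up. A row lasts 1/8 s, in which the tool goes at most 62.5 mm and 10.7 degrees, less where a joint would pass 70% of its speed; a pose out of reach is approached as far as the arm can. A call with a gripper value outside its range is refused whole. The fingers move at their own pace and stop on an object; "squeeze" is the grip in N (left out, the last holds). Time passes only in rows, so rows that repeat a pose let the fingers close. It gives the time, the measured TCP pose, the force, the opening and the grip force at its end, in the units of the state.
- r.get_obs(): the state, without advancing time (a new reading comes with each control period).
- r.grab_frame(name): name is "scene" or "top"; returns (picture, depth): 480x640x3 uint8, red, green, blue; 480x640 float32, m along the optical axis (not along the pixel's ray), 0 where there is no reading.
- r.get_calibration(name): a dict with "fovy" (degrees; the focal length in pixels is half the picture's height over the tangent of half this angle, whatever the lens; pixels are square), "cx", "cy" (the principal point, pixels), "R" (3x3) and "t" (3): a world point X has camera coordinates R X + t. Camera axes: x right, y down, z forward; pixel columns grow to the right and rows downward; lengths in m; the calibration is good to about 2 mm. A picture is of the moment at which its call begins. get_calibration takes no time and is no camera call.
- r.hand_in(): hands the job in; it is judged then, once.
The state is a dict: "clock": time; "joints": joint angles; "qvel": joint speeds; "tau": joint torques, N m; "tcp_pos": TCP position; "orientation": TCP orientation; "contact_force": force on the tool from outside, world axes, zero at the start; "moment": the same for the moment, N m; "grip_width": finger opening in m; "gripper_force": force on a finger pad.
Only numpy, scipy, OpenCV 4.12 (cv2) and the standard library are available. Lean on these libraries where they do the work, as an engineer would, in place of code of your own. Each camera call takes 0.05 s, during which the arm holds its last target. There are 200 camera calls.

## Working session

There is one attempt and no reset: what is moved stays moved. The work goes in short steps, Python scripts to look and compute and a tool call to move; the robot and the scene stay as the last step left them, time stands still between calls to the robot, and variables do not carry over. Pictures are saved under pics/ and viewed, at most 14 in all, crops included, and the job is handed in when it is done.

Besides the shell and the picture viewer there is one more tool, called after "Request:" as name(argument=value, ...), one argument or row to a line, values as JSON. servo_tool: Moves the arm, as the interface text tells. Its arguments: {"type":"object","properties":{"turn":{"type":"array"},"slide":{"type":"array"},"hand":{"type":"array"},"squeeze":{"type":"number"}},"required":["turn","slide","hand"]}

```bash
mkdir -p pics; ls; cat > h.py <<'E'
import numpy as np, cv2
from bench import r
def grab(n,fn=None):
    im,d=r.grab_frame(n)
    if fn: cv2.imwrite('pics/'+fn,im[:,:,::-1])
    return im,d
def cal(n):
    c=r.get_calibration(n); f=240/np.tan(np.radians(c['fovy'])/2)
    return f,c['cx'],c['cy'],np.array(c['R']),np.array(c['t'])
def cloud(n,d):
    f,cx,cy,R,t=cal(n); v,u=np.mgrid[:480,:640]
    P=np.stack([(u-cx)/f*d,(v-cy)/f*d,d],-1)
    return (P-t)@R
def onplane(n,u,v,z):
    f,cx,cy,R,t=cal(n); ray=R.T@np.array([(u-cx)/f,(v-cy)/f,1]); o=-R.T@t
    return o+ray*(z-o[2])/ray[2]
E
python3 - <<'E'
from h import *
for n in('scene','top'):
    im,d=grab(n,n+'0.png'); np.savez(n+'0.npz',im=im,d=d); f,cx,cy,R,t=cal(n); print(n,f,cx,cy,-R.T@t); print(R.round(3))
o=r.get_obs(); print(o)
E
```

```text
pics
scene 522.9229927766035 320.78254791864924 232.23682988961738 [-0.19616897 -0.66688827  0.49741932]
[[ 0.569 -0.822 -0.02 ]
 [-0.347 -0.218 -0.912]
 [ 0.746  0.526 -0.409]]
top 451.87726940688816 318.61160247624923 244.42722700130787 [ 0.42826015 -0.14558051  1.07616713]
[[-0.017 -1.     0.011]
 [-0.993  0.016 -0.114]
 [ 0.113 -0.013 -0.993]]
{'clock': 0.1, 'joints': array([-1.42810043,  0.47771091,  0.02234252,  1.5563994 , -0.01148763,
        1.1092769 , -0.08310422]), 'qvel': array([-6.77557320e-04, -3.54380653e-03, -8.13159904e-05, -1.59198308e-03,
       -7.39282254e-04, -1.47555059e-03,  1.94016202e-03]), 'tau': array([ 3.69915302e-03, -5.97761929e+01,  1.61338024e+00, -2.81953132e+01,
        1.28166057e-02,  5.01972274e-03,  3.58174631e-06]), 'tcp_pos': array([0.1673971 , 0.65334383, 0.23040754]), 'orientation': array([-3.92875273e-01, -3.11685207e+00,  2.61463414e-03]), 'contact_force': array([0.07689594, 0.04077195, 0.18213841]), 'moment': array([0.04145811, 0.04975131, 0.01018279]), 'gripper_force': 0.0, 'grip_width': 0.08514018111861471}
```

View pics/top0.png

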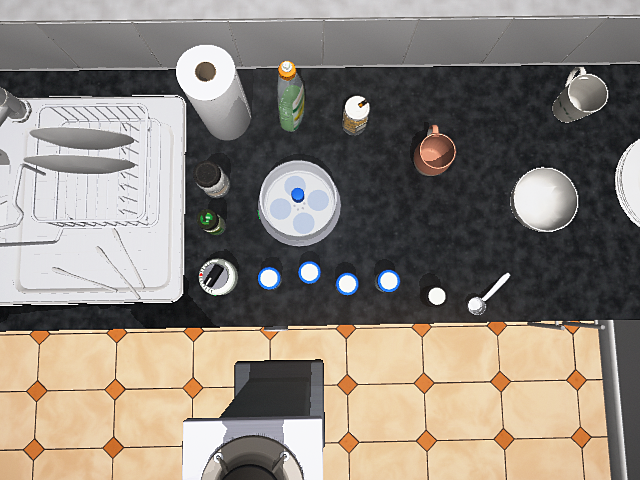

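View pics/scene0.png

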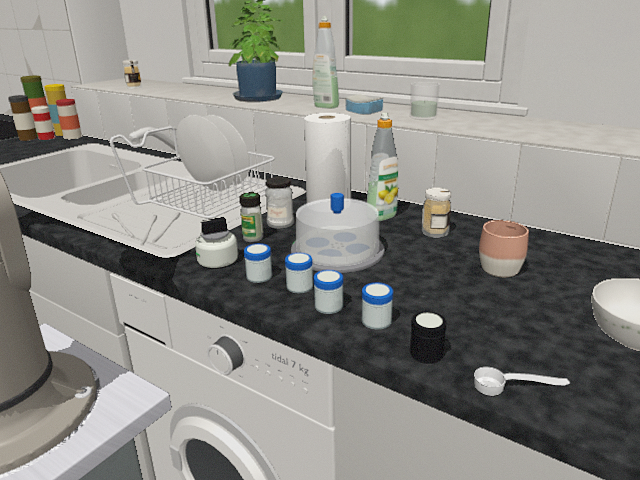

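Top view: the base with its cover is at (300,203), knob (297,195). Four blue-lidded jars stand at (270,278), (309,272), (347,284) and (388,281). The look-alike at (436,297) is black-bodied with no blue lid, so I'll leave it. The timer is at (217,277), the spice jar at (211,222) and the sugar jar at (212,180).

```bash
cat >> h.py <<'E'
def jars(im,n='top',z=0.06,off=None):
    h=cv2.cvtColor(im,cv2.COLOR_RGB2HSV); m=((h[...,0]>100)&(h[...,0]<120)&(h[...,1]>150)&(h[...,2]>60)).astype(np.uint8)
    cs,_=cv2.findContours(m,cv2.RETR_EXTERNAL,cv2.CHAIN_APPROX_NONE); out=[]
    for c in cs:
        if cv2.contourArea(c)<60: continue
        (u,v),ra=cv2.minEnclosingCircle(c); out.append((round(u,1),round(v,1),round(ra,1),onplane(n,u,v,z).round(4)))
    return out
E
python3 - <<'E'
from h import *
z=np.load('top0.npz'); im,d=z['im'],z['d']; P=cloud('top',d)
for j in jars(im): print(j)
# knob top
def med(sel): return np.median(P[sel],0).round(4), sel.sum()
def circ(X,Y):
    A=np.c_[2*X,2*Y,np.ones(len(X))]; s=np.linalg.lstsq(A,X**2+Y**2,rcond=None)[0]; return s[:2].round(4),np.sqrt(s[2]+s[0]**2+s[1]**2).round(4)
print('knob',onplane('top',297.5,195,.13))
for (u,v) in [(270,278),(309,272),(347,284),(388,281),(436,297),(297,195),(285,205),(213,272),(222,285),(211,222),(212,180),(435,155),(545,200),(440,240),(355,115)]: print((u,v),P[v,u].round(3))
# world-map occupancy of rim / foot: points z in 0.004-0.013 near base
reg=np.zeros(d.shape,bool); reg[150:255,250:350]=1
for lo,hi in((.006,.012),(.012,.017),(.085,.095),(.12,.14)):
    s=reg&(P[...,2]>lo)&(P[...,2]<hi); print(lo,s.sum(),P[s].min(0).round(3),P[s].max(0).round(3),P[s].mean(0).round(4)) if s.any() else print(lo,0)
c=cv2.resize(im[250:305,190:245],None,fx=10,fy=10,interpolation=cv2.INTER_CUBIC); cv2.imwrite('pics/timer.png',c[:,:,::-1])
E
```

```text
(346.9, 283.4, 11.4, array([ 0.4554, -0.2203,  0.06  ]))
(388.3, 280.5, 11.4, array([ 0.4602, -0.3136,  0.06  ]))
(268.7, 277.8, 11.5, array([ 0.4707, -0.0451,  0.06  ]))
(309.0, 271.9, 11.3, array([ 0.4826, -0.1357,  0.06  ]))
(297.5, 194.8, 7.2, array([ 0.6595, -0.112 ,  0.06  ]))
knob [ 0.64314493 -0.11431177  0.13      ]
(270, 278) [ 0.47  -0.048  0.061]
(309, 272) [ 0.482 -0.136  0.061]
(347, 284) [ 0.454 -0.22   0.064]
(388, 281) [ 0.459 -0.313  0.061]
(436, 297) [ 0.422 -0.419  0.062]
(297, 195) [ 0.643 -0.113  0.131]
(285, 205) [ 0.63  -0.085  0.091]
(213, 272) [0.484 0.072 0.095]
(222, 285) [0.456 0.058 0.064]
(211, 222) [0.592 0.074 0.107]
(212, 180) [0.684 0.073 0.108]
(435, 155) [ 0.766 -0.447  0.007]
(545, 200) [ 0.649 -0.708  0.009]
(440, 240) [ 0.557 -0.451  0.   ]
(355, 115) [ 0.428 -0.146  1.076]
0.006 493 [ 0.534 -0.237  0.006] [ 0.781 -0.013  0.012] [ 0.5974 -0.1185  0.0097]
0.012 181 [ 0.549 -0.212  0.012] [ 0.685 -0.016  0.017] [ 0.5868 -0.1213  0.0133]
0.085 4361 [ 0.561 -0.199  0.085] [ 0.733 -0.029  0.095] [ 0.6453 -0.1136  0.091 ]
0.12 133 [ 0.633 -0.126  0.122] [ 0.659 -0.1    0.136] [ 0.6455 -0.1136  0.1301]
```

View pics/timer.png

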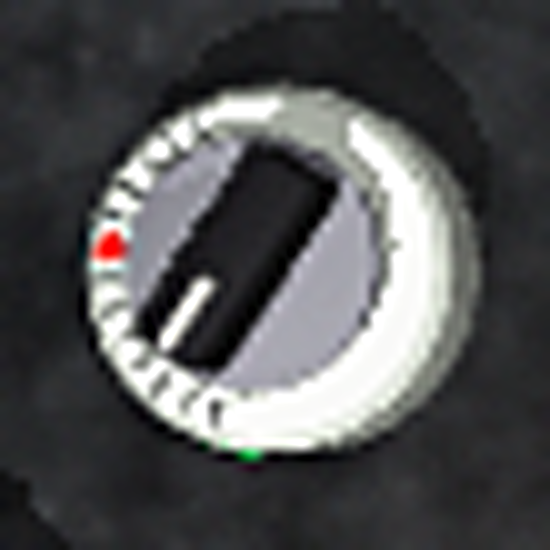

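Timer crop: the green bar is at the bottom (250,455), the pointer at lower left (175,330) and the red dot at left (110,245). So the turn is clockwise from the pointer to the dot. I'm moving above the cover knob at (0.6445, -0.114).

Request:
servo_tool(
  turn=[
    [0,0,0],
    [0,0,0],
    [0,0,0],
    [0,0,0],
    [0,0,0],
    [0,0,0],
    [0,0,0],
    [0,0,0],
  ],
  slide=[
    [1,-1.6,0],
    [2,-3.2,0],
    [3,-4.8,0],
    [4,-6.4,0],
    [5,-8,0],
    [6,-9.6,0],
    [7,-11.2,0],
    [8,-12.8,0],
  ],
  hand=[1,1,1,1,1,1,1,1],
)

```text
clock: 1.1
tcp_pos: [0.4081, 0.2681, 0.2312]
orientation: [-0.393, -3.117, -0.0]
contact_force: [1.0, -0.1, -0.2]
grip_width: 0.0857
gripper_force: 0.0
```

Request:
servo_tool(
  turn=[
    [0,0,0],
    [0,0,0],
    [0,0,0],
    [0,0,0],
    [0,0,0],
    [0,0,0],
    [0,0,0],
    [0,0,0],
  ],
  slide=[
    [1,-1.6,0],
    [2,-3.2,0],
    [3,-4.8,0],
    [4,-6.4,0],
    [5,-8,0],
    [6,-9.6,0],
    [7,-11.2,-0.6],
    [7.88,-12.74,-1.3],
  ],
  hand=[1,1,1,1,1,1,1,0.8],
)

```text
clock: 2.1
tcp_pos: [0.645, -0.1138, 0.1918]
orientation: [0.392, 3.116, 0.0]
contact_force: [1.5, 0.6, 0.4]
grip_width: 0.0698
gripper_force: 0.0
```

Request:
servo_tool(
  turn=[
    [0,0,0],
    [0,0,0],
    [0,0,0],
    [0,0,0],
    [0,0,0],
  ],
  slide=[
    [0,0,-0.5],
    [0,0,-1.2],
    [0,0,-2],
    [0,0,-2.8],
    [0,0,-2.95],
  ],
  hand=[0.75,0.75,0.75,0.75,0.75],
)

```text
clock: 2.72
tcp_pos: [0.6423, -0.1108, 0.1019]
orientation: [-0.39, -3.113, -0.001]
contact_force: [-0.5, 0.9, 0.4]
grip_width: 0.0639
gripper_force: 0.0
```

Request:
servo_tool(
  turn=[
    [0,0,0],
    [0,0,0],
    [0,0,0],
    [0,0,0],
    [0,0,0],
    [0,0,0],
  ],
  slide=[
    [0,0,0],
    [0,0,0],
    [0,0,0],
    [0,0,0],
    [0,0,0],
    [0,0,0],
  ],
  hand=[0.5,0.4,0.35,0.32,0.3,0.3],
  squeeze=10,
)

```text
clock: 3.48
tcp_pos: [0.6444, -0.1128, 0.1049]
orientation: [0.393, 3.115, -0.0]
contact_force: [-1.6, -1.0, 5.4]
grip_width: 0.0271
gripper_force: 19.4
```

Request:
servo_tool(
  turn=[
    [0,0,0],
    [0,0,0],
    [0,0,0],
    [0,0,0],
  ],
  slide=[
    [0,0,0],
    [0,0,0],
    [0,0,0],
    [0,0,0],
  ],
  hand=[0.325,0.325,0.325,0.325],
)

```text
clock: 3.98
tcp_pos: [0.6444, -0.1128, 0.1048]
orientation: [0.393, 3.115, -0.0]
contact_force: [-1.5, -2.0, 6.7]
grip_width: 0.0275
gripper_force: 5.1
```

Request:
servo_tool(
  turn=[
    [0,0,0],
    [0,0,0],
    [0,0,0],
    [0,0,0],
  ],
  slide=[
    [0,0,0],
    [0,0,0],
    [0,0,0],
    [0,0,0],
  ],
  hand=[0.335,0.335,0.335,0.335],
)

```text
clock: 4.47
tcp_pos: [0.6438, -0.1123, 0.1036]
orientation: [-0.393, -3.117, 0.0]
contact_force: [0.4, -0.7, 0.0]
grip_width: 0.0283
gripper_force: 0.3
```

The grip force follows the hand opening (0.325 gives 5 N), so I can keep the jars under 15 N that way. Next: grip the cover knob firmly and lift.

Request:
servo_tool(
  turn=[
    [0,0,0],
    [0,0,0],
    [0,0,0],
    [0,0,0],
    [0,0,0],
    [0,0,0],
    [0,0,0],
    [0,0,0],
  ],
  slide=[
    [0,0,0],
    [0,0,0],
    [0,0,0],
    [0,0,0.3],
    [0,0,0.8],
    [0,0,1.5],
    [0,0,2.5],
    [0,0,3.2],
  ],
  hand=[0.25,0.2,0.2,0.2,0.2,0.2,0.2,0.2],
  squeeze=40,
)

```text
clock: 5.48
tcp_pos: [0.6444, -0.1123, 0.2022]
orientation: [0.393, 3.115, 0.0]
contact_force: [0.8, 0.3, -3.5]
grip_width: 0.0267
gripper_force: 39.5
```

Request:
servo_tool(
  turn=[
    [0,0,0],
    [0,0,0],
    [0,0,0],
    [0,0,0],
    [0,0,0],
    [0,0,0],
    [0,0,0],
    [0,0,0],
  ],
  slide=[
    [-0.1,-0.7,0],
    [-0.3,-2.0,0],
    [-0.5,-3.5,0],
    [-0.7,-5,0],
    [-0.9,-6.5,0],
    [-1.1,-8,0],
    [-1.3,-9,0],
    [-1.3,-9.4,0],
  ],
  hand=[0.2,0.2,0.2,0.2,0.2,0.2,0.2,0.2],
)

```text
clock: 6.48
tcp_pos: [0.6021, -0.3981, 0.1992]
orientation: [-0.4, -3.114, 0.002]
contact_force: [-0.1, -0.6, -3.0]
grip_width: 0.0265
gripper_force: 39.7
```

Request:
servo_tool(
  turn=[
    [0,0,0],
    [0,0,0],
    [0,0,0],
    [0,0,0],
    [0,0,0],
    [0,0,0],
  ],
  slide=[
    [0,0,-0.5],
    [0,0,-1.2],
    [0,0,-2],
    [0,0,-2.8],
    [0,0,-3.2],
    [0,0,-3.35],
  ],
  hand=[0.2,0.2,0.2,0.2,0.2,0.2],
)

```text
clock: 7.22
tcp_pos: [0.6049, -0.3928, 0.0978]
orientation: [-0.391, -3.115, -0.002]
contact_force: [1.6, 0.5, -2.7]
grip_width: 0.0268
gripper_force: 39.8
```

Request:
servo_tool(
  turn=[
    [0,0,0],
    [0,0,0],
    [0,0,0],
    [0,0,0],
  ],
  slide=[
    [0,0,-0.05],
    [0,0,-0.1],
    [0,0,-0.15],
    [0,0,-0.15],
  ],
  hand=[0.2,0.2,0.2,0.2],
)

```text
clock: 7.72
tcp_pos: [0.605, -0.3943, 0.095]
orientation: [0.393, 3.117, -0.0]
contact_force: [-0.5, 0.2, -2.1]
grip_width: 0.0268
gripper_force: 39.8
```

Request:
servo_tool(
  turn=[
    [0,0,0],
    [0,0,0],
    [0,0,0],
    [0,0,0],
    [0,0,0],
    [0,0,0],
    [0,0,0],
    [0,0,0],
  ],
  slide=[
    [0,0,-0.06],
    [0,0,-0.06],
    [0,0,-0.06],
    [0,0,0],
    [0,0,0.2],
    [0,0,1.5],
    [0,0,3],
    [0,0,4],
  ],
  hand=[0.2,0.2,0.3,0.5,0.75,0.75,0.75,0.75],
)

```text
clock: 8.72
tcp_pos: [0.6054, -0.395, 0.2176]
orientation: [0.393, 3.114, -0.002]
contact_force: [0.1, -0.4, 0.2]
grip_width: 0.0637
gripper_force: 0.0
```

```bash
python3 - <<'E'
from h import *
im,d=grab('top','top1.png'); P=cloud('top',d)
o=r.get_obs(); print(o['tcp_pos'],o['contact_force'])
for j in jars(im): print(j)
h=cv2.cvtColor(im,cv2.COLOR_RGB2HSV)[150:255,250:350]; print(h[35,45],h[60,30])
m=np.zeros((480,640),np.uint8); m[150:255,250:350]=((h[...,0]>95)&(h[...,0]<125)&(h[...,1]>40))*255
n,l,s,c=cv2.connectedComponentsWithStats(m)
for i in range(1,n):
    if s[i,4]>100: print('disc',c[i].round(1),s[i,4],onplane('top',*c[i],.014).round(4))
c=cv2.resize(im[150:320,190:490],None,fx=2.6,fy=2.6); cv2.imwrite('pics/a1.png',c[:,:,::-1])
E
```

```text
[ 0.60687234 -0.39618867  0.22184208] [ 0.3561324  -1.06303507  2.64673232]
(347.0, 283.5, 11.5, array([ 0.4551, -0.2204,  0.06  ]))
(268.5, 277.8, 11.3, array([ 0.4708, -0.0447,  0.06  ]))
(309.1, 271.9, 11.3, array([ 0.4824, -0.1359,  0.06  ]))
(303.3, 222.9, 10.6, array([ 0.5942, -0.1243,  0.06  ]))
(280.1, 208.5, 10.5, array([ 0.6283, -0.072 ,  0.06  ]))
(317.7, 200.0, 10.5, array([ 0.6467, -0.1582,  0.06  ]))
(294.7, 185.9, 10.5, array([ 0.6804, -0.1058,  0.06  ]))
[108 190 110] [108 194 109]
disc [294.5 185.9] 371 [ 0.6919 -0.1036  0.014 ]
disc [317.6 199.8] 373 [ 0.657  -0.1584  0.014 ]
disc [280.1 208.4] 378 [ 0.6375 -0.0686  0.014 ]
disc [303.3 222.6] 388 [ 0.6023 -0.1234  0.014 ]
```

View pics/a1.png

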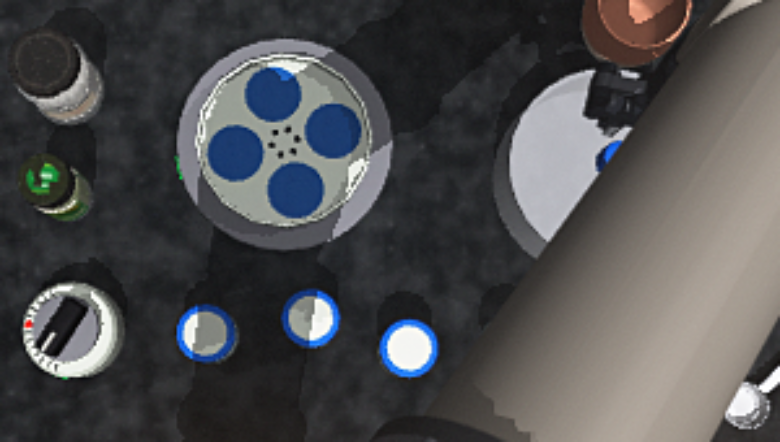

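The cover stands aside at (0.605,-0.395) and the deck is clear. The four marks are at (0.692,-0.104), (0.657,-0.158), (0.6375,-0.069) and (0.602,-0.123). First is jar C at (0.455,-0.220).

Request:
servo_tool(
  turn=[
    [0,0,0.6],
    [0,0,1.3],
    [0,0,2],
    [0,0,2.7],
    [0,0,3.5],
    [0,0,4.3],
    [0,0,5],
    [0,0,5.36],
  ],
  slide=[
    [-0.4,0.5,0],
    [-1.2,1.4,0],
    [-2,2.3,0],
    [-2.8,3.2,-0.5],
    [-3.6,4.1,-1.2],
    [-4.4,5.1,-2],
    [-4.9,5.7,-2.7],
    [-5.06,5.86,-3.0],
  ],
  hand=[0.78,0.78,0.78,0.78,0.78,0.78,0.78,0.78],
)

```text
clock: 9.78
tcp_pos: [0.452, -0.2174, 0.1241]
orientation: [0.343, -3.122, -0.002]
contact_force: [-0.7, -0.1, -0.8]
grip_width: 0.0667
gripper_force: 0.0
```

```bash
python3 - <<'E'
from h import *
im,d=grab('top'); o=r.get_obs(); print(o['tcp_pos'],o['orientation'],o['joints'].round(2))
for j in jars(im): print(j)
im,d=grab('scene','s1.png')
E
```

```text
[ 0.45179697 -0.21753118  0.12360296] [ 3.44034725e-01 -3.12078481e+00 -1.73976761e-03] [ 0.07  0.35  0.31  2.08 -0.15  0.74  2.27]
(268.7, 277.7, 11.3, array([ 0.471 , -0.0452,  0.06  ]))
(309.0, 272.0, 11.4, array([ 0.4823, -0.1357,  0.06  ]))
(303.3, 222.9, 10.6, array([ 0.5942, -0.1243,  0.06  ]))
(426.2, 210.8, 7.5, array([ 0.6177, -0.4061,  0.06  ]))
(280.2, 208.4, 10.5, array([ 0.6284, -0.0721,  0.06  ]))
(317.7, 200.0, 10.5, array([ 0.6468, -0.1581,  0.06  ]))
(294.8, 185.6, 10.5, array([ 0.6812, -0.1061,  0.06  ]))
```

View pics/s1.png

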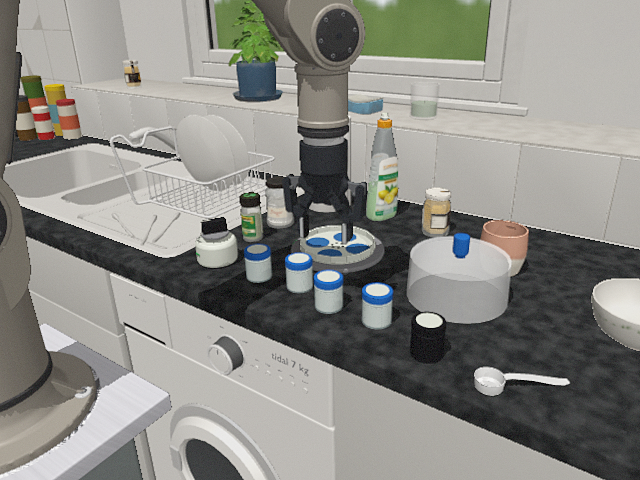

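All four jars are still in place in the scene view: lids at (258,250), (299,259), (328,278), (377,293). The gripper is above jar C, so I'm descending.

Request:
servo_tool(
  turn=[
    [0,0,0],
    [0,0,0],
    [0,0,0],
    [0,0,0],
    [0,0,0],
    [0,0,0],
  ],
  slide=[
    [0.1,-0.1,-0.6],
    [0.1,-0.1,-1.3],
    [0.1,-0.1,-2.1],
    [0.1,-0.1,-2.9],
    [0.1,-0.1,-3.35],
    [0.1,-0.1,-3.35],
  ],
  hand=[0.78,0.78,0.78,0.78,0.78,0.7],
  squeeze=20,
)

```text
clock: 10.62
tcp_pos: [0.4559, -0.2219, 0.0234]
orientation: [0.339, -3.122, -0.0]
contact_force: [0.3, -0.4, 0.7]
grip_width: 0.0598
gripper_force: 0.0
```

Request:
servo_tool(
  turn=[
    [0,0,0],
    [0,0,0],
    [0,0,0],
    [0,0,0],
    [0,0,0],
    [0,0,0],
  ],
  slide=[
    [0,0,0],
    [0,0,0],
    [0,0,0],
    [0,0,0],
    [0,0,0],
    [0,0,0],
  ],
  hand=[0.65,0.62,0.61,0.6,0.595,0.59],
)

```text
clock: 11.38
tcp_pos: [0.4563, -0.2212, 0.0246]
orientation: [-0.34, 3.123, 0.001]
contact_force: [-0.8, 3.5, 5.7]
grip_width: 0.0507
gripper_force: 10.5
```

Request:
servo_tool(
  turn=[
    [0,0,0],
    [0,0,0],
    [0,0,0],
    [0,0,0],
    [0,0,0],
    [0,0,0],
  ],
  slide=[
    [0,0,0.1],
    [0,0,0.5],
    [0,0,1.2],
    [0,0,2.0],
    [0,0,2.8],
    [0,0,3.2],
  ],
  hand=[0.59,0.59,0.59,0.59,0.59,0.59],
)

```text
clock: 12.12
tcp_pos: [0.4566, -0.222, 0.122]
orientation: [-0.339, 3.121, -0.002]
contact_force: [-0.0, 0.3, -1.8]
grip_width: 0.0506
gripper_force: 10.9
```

Request:
servo_tool(
  turn=[
    [0,0,0],
    [0,0,0],
    [0,0,0],
    [0,0,0],
    [0,0,0],
    [0,0,0],
    [0,0,0],
    [0,0,0],
  ],
  slide=[
    [0.4,0.2,0],
    [1.4,0.7,0],
    [2.8,1.4,0],
    [4.2,2.1,0],
    [5.6,2.8,0],
    [6.8,3.4,0],
    [7.6,3.8,0],
    [7.85,3.95,0],
  ],
  hand=[0.59,0.59,0.59,0.59,0.59,0.59,0.59,0.59],
)

```text
clock: 13.12
tcp_pos: [0.6927, -0.1004, 0.1184]
orientation: [0.344, -3.121, -0.002]
contact_force: [-0.7, -0.4, -1.8]
grip_width: 0.0505
gripper_force: 10.8
```

Request:
servo_tool(
  turn=[
    [0,0,0],
    [0,0,0],
    [0,0,0],
    [0,0,0],
    [0,0,0],
    [0,0,0],
  ],
  slide=[
    [0,0,-0.4],
    [0,0,-1.0],
    [0,0,-1.7],
    [0,0,-2.2],
    [0,0,-2.5],
    [0,0,-2.5],
  ],
  hand=[0.59,0.59,0.59,0.59,0.59,0.59],
)

```text
clock: 13.88
tcp_pos: [0.6912, -0.103, 0.0445]
orientation: [0.34, -3.122, -0.0]
contact_force: [-0.4, -0.3, -1.0]
grip_width: 0.0505
gripper_force: 10.8
```

Request:
servo_tool(
  turn=[
    [0,0,0],
    [0,0,0],
    [0,0,0],
    [0,0,0],
    [0,0,0],
    [0,0,0],
    [0,0,0],
    [0,0,0],
  ],
  slide=[
    [0,0,-0.08],
    [0,0,-0.15],
    [0,0,-0.2],
    [0,0,-0.2],
    [0,0,-0.2],
    [0,0,-0.2],
    [0,0,-0.2],
    [0,0,-0.2],
  ],
  hand=[0.59,0.59,0.59,0.59,0.61,0.65,0.7,0.72],
)

```text
clock: 14.88
tcp_pos: [0.6917, -0.103, 0.0394]
orientation: [-0.34, 3.123, 0.0]
contact_force: [-0.2, -0.5, -0.1]
grip_width: 0.0613
gripper_force: 0.0
```

Request:
servo_tool(
  turn=[
    [0,0,0],
    [0,0,0],
    [0,0,0],
    [0,0,0],
    [0,0,0],
    [0,0,0],
    [0,0,0],
    [0,0,0],
  ],
  slide=[
    [0,0,0.4],
    [0,0,1],
    [0,0,2],
    [0,0,3],
    [-0.6,-0.8,3.2],
    [-1.8,-2,3.2],
    [-3.0,-3.2,3.2],
    [-4.2,-4.4,3.2],
  ],
  hand=[0.72,0.72,0.72,0.74,0.78,0.78,0.78,0.78],
)

```text
clock: 15.88
tcp_pos: [0.5631, -0.2373, 0.1358]
orientation: [0.338, -3.123, 0.001]
contact_force: [0.3, -0.6, 0.6]
grip_width: 0.0666
gripper_force: 0.0
```

```bash
python3 - <<'E'
from h import *
im,d=grab('top','t2.png'); o=r.get_obs(); print(o['tcp_pos'],o['orientation'])
for j in jars(im): print(j,onplane('top',j[0],j[1],.074).round(4))
E
```

```text
[ 0.55664811 -0.24451105  0.13584275] [ 0.32342811 -3.12005228  0.00514802]
(388.5, 280.5, 11.1, array([ 0.4602, -0.314 ,  0.06  ])) [ 0.4598 -0.3117  0.074 ]
(268.7, 277.7, 11.3, array([ 0.471 , -0.0452,  0.06  ])) [ 0.4704 -0.0466  0.074 ]
(303.3, 222.9, 10.6, array([ 0.5942, -0.1243,  0.06  ])) [ 0.5919 -0.1247  0.074 ]
(426.2, 210.8, 7.5, array([ 0.6177, -0.4061,  0.06  ])) [ 0.6152 -0.4024  0.074 ]
(280.1, 208.5, 10.5, array([ 0.6283, -0.072 ,  0.06  ])) [ 0.6255 -0.0729  0.074 ]
(317.8, 199.7, 10.5, array([ 0.6474, -0.1583,  0.06  ])) [ 0.6444 -0.1581  0.074 ]
(294.3, 181.5, 12.8, array([ 0.6907, -0.1051,  0.06  ])) [ 0.6872 -0.1056  0.074 ]
```

Jar C stands on the far mark. Jar D is next, at (0.460,-0.314).

Request:
servo_tool(
  turn=[
    [0,0,0],
    [0,0,0],
    [0,0,0],
    [0,0,0],
    [0,0,0],
    [0,0,0],
  ],
  slide=[
    [-0.6,-0.4,0],
    [-1.6,-1.2,0],
    [-2.6,-1.9,0],
    [-3.3,-2.4,0],
    [-3.5,-2.6,-0.5],
    [-3.5,-2.6,-1],
  ],
  hand=[0.78,0.78,0.78,0.78,0.78,0.78],
)

```text
clock: 16.68
tcp_pos: [0.4608, -0.3126, 0.1042]
orientation: [-0.34, 3.123, 0.001]
contact_force: [-0.1, 0.7, -0.1]
grip_width: 0.0666
gripper_force: 0.0
```

Request:
servo_tool(
  turn=[
    [0,0,0],
    [0,0,0],
    [0,0,0],
    [0,0,0],
    [0,0,0],
    [0,0,0],
  ],
  slide=[
    [0,0,-0.3],
    [0,0,-0.9],
    [0,0,-1.7],
    [0,0,-2.3],
    [0,0,-2.67],
    [0,0,-2.67],
  ],
  hand=[0.78,0.78,0.78,0.78,0.78,0.7],
)

```text
clock: 17.42
tcp_pos: [0.4603, -0.3127, 0.0244]
orientation: [0.34, -3.122, -0.001]
contact_force: [0.7, -0.2, -0.9]
grip_width: 0.0598
gripper_force: 0.0
```

Request:
servo_tool(
  turn=[
    [0,0,0],
    [0,0,0],
    [0,0,0],
    [0,0,0],
    [0,0,0],
    [0,0,0],
  ],
  slide=[
    [0,0,0],
    [0,0,0],
    [0,0,0],
    [0,0,0],
    [0,0,0],
    [0,0,0],
  ],
  hand=[0.65,0.62,0.61,0.6,0.595,0.59],
)

```text
clock: 18.18
tcp_pos: [0.4612, -0.3137, 0.0258]
orientation: [-0.339, 3.122, -0.002]
contact_force: [-0.3, -1.4, 5.8]
grip_width: 0.0508
gripper_force: 10.5
```

Request:
servo_tool(
  turn=[
    [0,0,0],
    [0,0,0],
    [0,0,0],
    [0,0,0],
    [0,0,0],
    [0,0,0],
  ],
  slide=[
    [0,0,0.1],
    [0,0,0.5],
    [0,0,1.2],
    [0,0,2.0],
    [0,0,2.8],
    [0,0,3.2],
  ],
  hand=[0.59,0.59,0.59,0.59,0.59,0.59],
)

```text
clock: 18.92
tcp_pos: [0.4609, -0.313, 0.1227]
orientation: [-0.34, 3.122, -0.001]
contact_force: [-0.5, -0.6, -1.9]
grip_width: 0.0507
gripper_force: 10.8
```

Request:
servo_tool(
  turn=[
    [0,0,0],
    [0,0,0],
    [0,0,0],
    [0,0,0],
    [0,0,0],
    [0,0,0],
    [0,0,0],
    [0,0,0],
  ],
  slide=[
    [0.25,0.35,0],
    [0.9,1.2,0],
    [1.75,2.4,0],
    [2.6,3.5,0],
    [3.5,4.7,0],
    [4.2,5.7,0],
    [4.6,6.2,0],
    [4.73,6.34,0],
  ],
  hand=[0.59,0.59,0.59,0.59,0.59,0.59,0.59,0.59],
)

```text
clock: 19.92
tcp_pos: [0.6025, -0.1216, 0.1203]
orientation: [0.343, -3.121, -0.001]
contact_force: [-0.7, -0.3, -1.6]
grip_width: 0.0503
gripper_force: 10.7
```

Request:
servo_tool(
  turn=[
    [0,0,0],
    [0,0,0],
    [0,0,0],
    [0,0,0],
    [0,0,0],
    [0,0,0],
  ],
  slide=[
    [0,0,-0.4],
    [0,0,-1.0],
    [0,0,-1.7],
    [0,0,-2.2],
    [0,0,-2.5],
    [0,0,-2.5],
  ],
  hand=[0.59,0.59,0.59,0.59,0.59,0.59],
)

```text
clock: 20.68
tcp_pos: [0.602, -0.123, 0.0455]
orientation: [0.339, -3.122, -0.0]
contact_force: [0.3, -0.4, -1.9]
grip_width: 0.0503
gripper_force: 10.7
```

Request:
servo_tool(
  turn=[
    [0,0,0],
    [0,0,0],
    [0,0,0],
    [0,0,0],
    [0,0,0],
    [0,0,0],
    [0,0,0],
    [0,0,0],
  ],
  slide=[
    [0,0,-0.08],
    [0,0,-0.15],
    [0,0,-0.2],
    [0,0,-0.2],
    [0,0,-0.2],
    [0,0,-0.2],
    [0,0,-0.2],
    [0,0,-0.2],
  ],
  hand=[0.59,0.59,0.59,0.59,0.61,0.65,0.7,0.72],
)

```text
clock: 21.68
tcp_pos: [0.6026, -0.1228, 0.0403]
orientation: [-0.34, 3.123, 0.0]
contact_force: [0.4, 0.1, 0.2]
grip_width: 0.0614
gripper_force: 0.0
```

Request:
servo_tool(
  turn=[
    [0,0,0],
    [0,0,0],
    [0,0,0],
    [0,0,0],
    [0,0,-1],
    [0,0,-3],
    [0,0,-5],
    [0,0,-7],
  ],
  slide=[
    [0,0,0.4],
    [0,0,1],
    [0,0,2],
    [0,0,3],
    [-0.6,0.2,3.2],
    [-1.5,0.6,3.2],
    [-2.5,1,3.2],
    [-3.5,1.5,3.2],
  ],
  hand=[0.72,0.72,0.72,0.74,0.78,0.78,0.78,0.78],
)

```text
clock: 22.68
tcp_pos: [0.4971, -0.0777, 0.1375]
orientation: [0.624, 3.077, 0.002]
contact_force: [0.4, -0.5, 0.1]
grip_width: 0.0668
gripper_force: 0.0
```

Request:
servo_tool(
  turn=[
    [0,0,-1.8],
    [0,0,-3.7],
    [0,0,-5.6],
    [0,0,-7.5],
    [0,0,-9.4],
    [0,0,-11],
    [0,0,-11],
    [0,0,-11],
  ],
  slide=[
    [-0.3,0.3,0],
    [-0.6,0.6,0],
    [-0.8,0.8,0],
    [-0.88,1.1,0],
    [-0.88,1.1,0],
    [-0.88,1.1,0],
    [-0.88,1.1,0],
    [-0.88,1.1,0],
  ],
  hand=[0.78,0.78,0.78,0.78,0.78,0.78,0.78,0.78],
)

```text
clock: 23.68
tcp_pos: [0.4714, -0.0447, 0.1368]
orientation: [1.964, 2.451, 0.002]
contact_force: [0.3, -0.4, 0.1]
grip_width: 0.0664
gripper_force: 0.0
```

```bash
python3 - <<'E'
from h import *
im,d=grab('top','t3.png'); o=r.get_obs(); print(o['tcp_pos'],o['orientation'])
for j in jars(im): print(j,onplane('top',j[0],j[1],.074).round(4))
im2,d=grab('scene')
a=cv2.resize(im[150:310,190:430],None,fx=2,fy=2); b=im2[180:380,180:540]
c=np.zeros((530,480,3),np.uint8); c[:320,:480]=a; c[325:525,:360]=b; cv2.imwrite('pics/c3.png',c[:,:,::-1])
E
```

```text
[ 0.47131369 -0.0447408   0.13665427] [1.96513112e+00 2.45082227e+00 1.40369733e-03]
(309.0, 271.8, 11.3, array([ 0.4826, -0.1358,  0.06  ])) [ 0.482  -0.1359  0.074 ]
(303.8, 219.1, 12.2, array([ 0.6029, -0.1256,  0.06  ])) [ 0.6005 -0.1259  0.074 ]
(426.2, 210.8, 7.5, array([ 0.6177, -0.4061,  0.06  ])) [ 0.6152 -0.4024  0.074 ]
(280.2, 208.4, 10.5, array([ 0.6284, -0.0721,  0.06  ])) [ 0.6257 -0.0732  0.074 ]
(317.8, 199.7, 10.5, array([ 0.6474, -0.1583,  0.06  ])) [ 0.6444 -0.1581  0.074 ]
(294.3, 181.5, 12.8, array([ 0.6907, -0.1051,  0.06  ])) [ 0.6872 -0.1056  0.074 ]
```

View pics/c3.png

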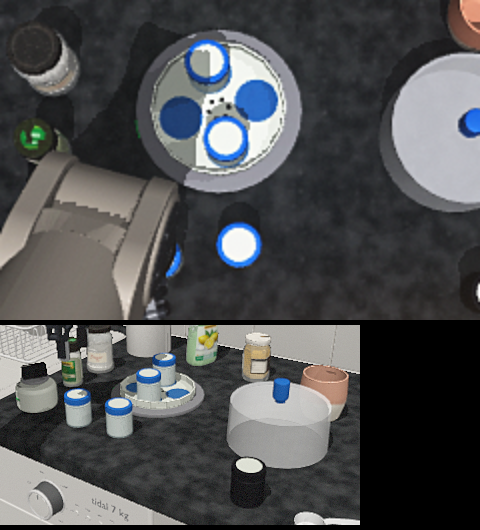

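The two placed jars stand upright at crop (207,62) and (226,138). The other two are in place, and the gripper is over jar A.

Request:
servo_tool(
  turn=[
    [0,0,0],
    [0,0,0],
    [0,0,0],
    [0,0,0],
    [0,0,0],
    [0,0,0],
    [0,0,0],
  ],
  slide=[
    [0,0,-0.5],
    [0,0,-1.2],
    [0,0,-2.0],
    [0,0,-2.8],
    [0,0,-3.4],
    [0,0,-3.7],
    [0,0,-3.7],
  ],
  hand=[0.78,0.78,0.78,0.78,0.78,0.78,0.7],
)

```text
clock: 24.65
tcp_pos: [0.4705, -0.045, 0.0245]
orientation: [-1.967, -2.448, 0.002]
contact_force: [-1.0, -0.2, -0.6]
grip_width: 0.0598
gripper_force: 0.0
```

Request:
servo_tool(
  turn=[
    [0,0,0],
    [0,0,0],
    [0,0,0],
    [0,0,0],
    [0,0,0],
    [0,0,0],
  ],
  slide=[
    [0,0,0],
    [0,0,0],
    [0,0,0],
    [0,0,0],
    [0,0,0],
    [0,0,0],
  ],
  hand=[0.65,0.62,0.61,0.6,0.595,0.59],
)

```text
clock: 25.4
tcp_pos: [0.4709, -0.0448, 0.0254]
orientation: [-1.968, -2.448, -0.0]
contact_force: [-2.6, -0.2, 4.9]
grip_width: 0.0508
gripper_force: 10.5
```

Request:
servo_tool(
  turn=[
    [0,0,0],
    [0,0,0],
    [0,0,0],
    [0,0,0],
    [0,0,0],
    [0,0,0],
  ],
  slide=[
    [0,0,0.1],
    [0,0,0.5],
    [0,0,1.2],
    [0,0,2.0],
    [0,0,2.8],
    [0,0,3.2],
  ],
  hand=[0.59,0.59,0.59,0.59,0.59,0.59],
)

```text
clock: 26.15
tcp_pos: [0.4718, -0.0448, 0.1227]
orientation: [1.967, 2.448, 0.003]
contact_force: [0.4, -1.0, -0.6]
grip_width: 0.0503
gripper_force: 10.8
```

Request:
servo_tool(
  turn=[
    [0,0,0],
    [0,0,0],
    [0,0,0],
    [0,0,0],
    [0,0,0],
    [0,0,0],
    [0,0,0],
  ],
  slide=[
    [0.3,0,0],
    [1.1,-0.1,0],
    [2.3,-0.3,0],
    [3.6,-0.5,0],
    [4.8,-0.7,0],
    [5.4,-0.79,0],
    [5.53,-0.79,0],
  ],
  hand=[0.59,0.59,0.59,0.59,0.59,0.59,0.59],
)

```text
clock: 27.02
tcp_pos: [0.6376, -0.0687, 0.1196]
orientation: [-1.967, -2.448, 0.002]
contact_force: [0.9, 0.5, -1.8]
grip_width: 0.0507
gripper_force: 10.8
```

Request:
servo_tool(
  turn=[
    [0,0,0],
    [0,0,0],
    [0,0,0],
    [0,0,0],
    [0,0,0],
    [0,0,0],
  ],
  slide=[
    [0,0,-0.4],
    [0,0,-1.0],
    [0,0,-1.7],
    [0,0,-2.2],
    [0,0,-2.5],
    [0,0,-2.5],
  ],
  hand=[0.59,0.59,0.59,0.59,0.59,0.59],
)

```text
clock: 27.78
tcp_pos: [0.6366, -0.0685, 0.0455]
orientation: [-1.967, -2.448, 0.001]
contact_force: [-0.5, 0.8, -0.7]
grip_width: 0.0505
gripper_force: 10.8
```

Request:
servo_tool(
  turn=[
    [0,0,0],
    [0,0,0],
    [0,0,0],
    [0,0,0],
    [0,0,0],
    [0,0,0],
    [0,0,0],
    [0,0,0],
  ],
  slide=[
    [0,0,-0.08],
    [0,0,-0.15],
    [0,0,-0.2],
    [0,0,-0.2],
    [0,0,-0.2],
    [0,0,-0.2],
    [0,0,-0.2],
    [0,0,-0.2],
  ],
  hand=[0.59,0.59,0.59,0.59,0.61,0.65,0.7,0.72],
)

```text
clock: 28.78
tcp_pos: [0.637, -0.0685, 0.0403]
orientation: [1.968, 2.449, 0.0]
contact_force: [0.2, -0.0, -0.5]
grip_width: 0.0615
gripper_force: 0.0
```

Request:
servo_tool(
  turn=[
    [0,0,0],
    [0,0,0],
    [0,0,0],
    [0,0,0],
    [0,0,0],
    [0,0,0],
    [0,0,0],
    [0,0,0],
  ],
  slide=[
    [0,0,0.4],
    [0,0,1],
    [0,0,2],
    [0,0,3],
    [-0.6,-0.2,3.2],
    [-1.6,-0.7,3.2],
    [-2.7,-1.2,3.2],
    [-3.6,-1.6,3.2],
  ],
  hand=[0.72,0.72,0.72,0.74,0.78,0.78,0.78,0.78],
)

```text
clock: 29.78
tcp_pos: [0.5281, -0.1174, 0.1376]
orientation: [1.968, 2.447, 0.002]
contact_force: [0.3, 0.3, 1.0]
grip_width: 0.0667
gripper_force: 0.0
```

```bash
python3 - <<'E'
from h import *
im,d=grab('top','t4.png'); o=r.get_obs(); print(o['tcp_pos'],o['orientation'])
for j in jars(im): print(j,onplane('top',j[0],j[1],.074).round(4))
E
```

```text
[ 0.52417278 -0.11952484  0.13727323] [-1.97254087e+00 -2.44302145e+00  1.03015841e-03]
(309.1, 271.9, 11.3, array([ 0.4825, -0.1359,  0.06  ])) [ 0.4818 -0.1361  0.074 ]
(426.2, 210.8, 7.5, array([ 0.6177, -0.4061,  0.06  ])) [ 0.6152 -0.4024  0.074 ]
(318.5, 198.0, 10.0, array([ 0.6513, -0.16  ,  0.06  ])) [ 0.6482 -0.1598  0.074 ]
(294.2, 181.8, 12.8, array([ 0.6901, -0.1048,  0.06  ])) [ 0.6865 -0.1054  0.074 ]
```

Request:
servo_tool(
  turn=[
    [0,0,0],
    [0,0,0],
    [0,0,0],
    [0,0,0],
    [0,0,0],
  ],
  slide=[
    [-0.6,-0.25,0],
    [-1.3,-0.5,0],
    [-1.56,-0.65,0],
    [-1.56,-0.65,-0.4],
    [-1.56,-0.65,-1],
  ],
  hand=[0.78,0.78,0.78,0.78,0.78],
)

```text
clock: 30.45
tcp_pos: [0.4835, -0.1355, 0.1055]
orientation: [1.966, 2.449, 0.002]
contact_force: [0.2, 0.1, -1.0]
grip_width: 0.0666
gripper_force: 0.0
```

Request:
servo_tool(
  turn=[
    [0,0,0],
    [0,0,0],
    [0,0,0],
    [0,0,0],
    [0,0,0],
    [0,0,0],
  ],
  slide=[
    [0,0,-0.3],
    [0,0,-0.9],
    [0,0,-1.7],
    [0,0,-2.3],
    [0,0,-2.7],
    [0,0,-2.7],
  ],
  hand=[0.78,0.78,0.78,0.78,0.78,0.7],
)

```text
clock: 31.2
tcp_pos: [0.4817, -0.1361, 0.0244]
orientation: [-1.967, -2.448, 0.001]
contact_force: [-0.6, -0.2, -1.0]
grip_width: 0.0598
gripper_force: 0.0
```

Request:
servo_tool(
  turn=[
    [0,0,0],
    [0,0,0],
    [0,0,0],
    [0,0,0],
    [0,0,0],
    [0,0,0],
  ],
  slide=[
    [0,0,0],
    [0,0,0],
    [0,0,0],
    [0,0,0],
    [0,0,0],
    [0,0,0],
  ],
  hand=[0.65,0.62,0.61,0.6,0.595,0.59],
)

```text
clock: 31.95
tcp_pos: [0.4825, -0.1359, 0.0255]
orientation: [1.968, 2.449, 0.001]
contact_force: [0.4, 1.7, 3.9]
grip_width: 0.0507
gripper_force: 10.5
```

Request:
servo_tool(
  turn=[
    [0,0,0],
    [0,0,0],
    [0,0,0],
    [0,0,0],
    [0,0,0],
    [0,0,0],
  ],
  slide=[
    [0,0,0.1],
    [0,0,0.5],
    [0,0,1.2],
    [0,0,2.0],
    [0,0,2.8],
    [0,0,3.2],
  ],
  hand=[0.59,0.59,0.59,0.59,0.59,0.59],
)

```text
clock: 32.7
tcp_pos: [0.4826, -0.1362, 0.1227]
orientation: [1.967, 2.448, 0.002]
contact_force: [0.3, 0.3, -1.0]
grip_width: 0.0503
gripper_force: 10.8
```

Request:
servo_tool(
  turn=[
    [0,0,0],
    [0,0,0],
    [0,0,0],
    [0,0,0],
    [0,0,0],
    [0,0,0],
    [0,0,0],
  ],
  slide=[
    [0.3,0,0],
    [1.1,-0.1,0],
    [2.4,-0.3,0],
    [3.8,-0.5,0],
    [5.1,-0.7,0],
    [5.7,-0.75,0],
    [5.82,-0.75,0],
  ],
  hand=[0.59,0.59,0.59,0.59,0.59,0.59,0.59],
)

```text
clock: 33.58
tcp_pos: [0.6574, -0.1582, 0.1194]
orientation: [-1.966, -2.449, 0.002]
contact_force: [-0.5, 1.5, -0.8]
grip_width: 0.0504
gripper_force: 10.8
```

Request:
servo_tool(
  turn=[
    [0,0,0],
    [0,0,0],
    [0,0,0],
    [0,0,0],
    [0,0,0],
    [0,0,0],
  ],
  slide=[
    [0,0,-0.4],
    [0,0,-1.0],
    [0,0,-1.7],
    [0,0,-2.2],
    [0,0,-2.5],
    [0,0,-2.5],
  ],
  hand=[0.59,0.59,0.59,0.59,0.59,0.59],
)

```text
clock: 34.33
tcp_pos: [0.6564, -0.1585, 0.0454]
orientation: [-1.967, -2.448, 0.001]
contact_force: [-0.7, -0.2, -0.5]
grip_width: 0.0506
gripper_force: 10.8
```

Request:
servo_tool(
  turn=[
    [0,0,0],
    [0,0,0],
    [0,0,0],
    [0,0,0],
    [0,0,0],
    [0,0,0],
    [0,0,0],
    [0,0,0],
  ],
  slide=[
    [0,0,-0.08],
    [0,0,-0.15],
    [0,0,-0.2],
    [0,0,-0.2],
    [0,0,-0.2],
    [0,0,-0.2],
    [0,0,-0.2],
    [0,0,-0.2],
  ],
  hand=[0.59,0.59,0.59,0.59,0.61,0.65,0.7,0.72],
)

```text
clock: 35.33
tcp_pos: [0.6569, -0.1585, 0.0403]
orientation: [1.968, 2.449, 0.0]
contact_force: [0.7, -0.1, 0.9]
grip_width: 0.0613
gripper_force: 0.0
```

Request:
servo_tool(
  turn=[
    [0,0,0],
    [0,0,0],
    [0,0,0],
    [0,0,0],
    [0,0,0],
    [0,0,0],
    [0,0,0],
    [0,0,0],
  ],
  slide=[
    [0,0,0.4],
    [0,0,1],
    [0,0,2],
    [0,0,3],
    [-0.2,-0.8,4],
    [-0.5,-2.2,5],
    [-0.9,-4,5.5],
    [-1.2,-5.5,5.8],
  ],
  hand=[0.72,0.72,0.72,0.74,0.78,0.78,0.78,0.78],
)

```text
clock: 36.33
tcp_pos: [0.6203, -0.3263, 0.2174]
orientation: [1.967, 2.445, 0.001]
contact_force: [0.7, 0.1, -0.5]
grip_width: 0.0669
gripper_force: 0.0
```

```bash
python3 - <<'E'
from h import *
im,d=grab('top','t5.png'); o=r.get_obs(); print(o['tcp_pos'],o['orientation'],o['joints'].round(2))
for j in jars(im): print(j,onplane('top',j[0],j[1],.074).round(4))
# lid discs: white ring-filled centres; fit from depth at lid height
P=cloud('top',d); 
for j in jars(im,z=.13): pass
m=((P[...,2]>.066)&(P[...,2]<.082)&(abs(P[...,0]-.647)<.085)&(abs(P[...,1]+.1135)<.085)).astype(np.uint8)
n,l,s,c=cv2.connectedComponentsWithStats(m)
for i in range(1,n):
    if s[i,4]>60: 
        q=P[l==i]; print(s[i,4],q.mean(0).round(4),q.min(0).round(3),q.max(0).round(3))
c=cv2.resize(im[130:310,190:490],None,fx=2.5,fy=2.5); cv2.imwrite('pics/c5.png',c[:,:,::-1])
E
```

```text
[ 0.61707286 -0.33447297  0.21891999] [ 1.97471402  2.43428823 -0.00653477] [-0.03  0.61  0.68  1.53 -0.4   1.13  0.93]
(278.6, 203.8, 11.6, array([ 0.6393, -0.0686,  0.06  ])) [ 0.6363 -0.0697  0.074 ]
(310.5, 208.0, 26.7, array([ 0.6283, -0.1413,  0.06  ])) [ 0.6256 -0.1414  0.074 ]
(294.2, 181.8, 12.8, array([ 0.6901, -0.1048,  0.06  ])) [ 0.6865 -0.1054  0.074 ]
397 [ 0.6891 -0.1027  0.0748] [ 0.665 -0.128  0.066] [ 0.714 -0.078  0.081]
790 [ 0.632  -0.1524  0.0752] [ 0.583 -0.184  0.066] [ 0.681 -0.122  0.081]
400 [ 0.6359 -0.0686  0.0748] [ 0.612 -0.093  0.066] [ 0.662 -0.043  0.08 ]
```

View pics/c5.png

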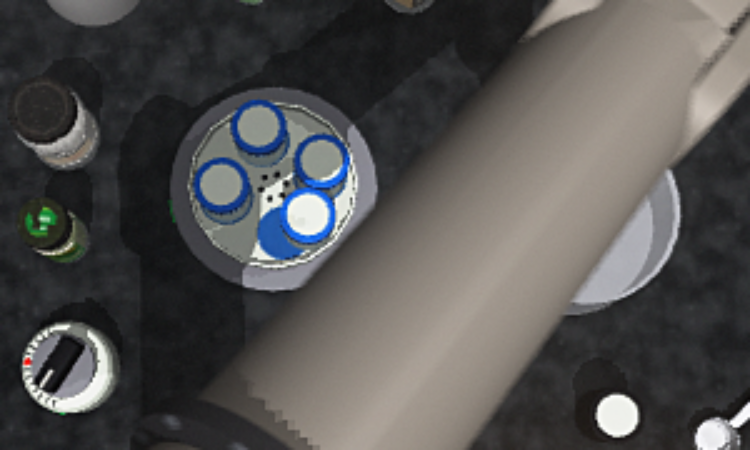

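One jar has been knocked. It is now at crop (308,215), still upright but off its mark, touching the right-hand jar and near the fence. I'll set it back on its mark.

```bash
python3 - <<'E'
from h import *
im,d=grab('top'); 
print(r.get_obs()['tcp_pos'])
h=cv2.cvtColor(im,cv2.COLOR_RGB2HSV)
m=np.zeros((480,640),np.uint8); m[170:235,262:335]=((h[...,0]>100)&(h[...,0]<120)&(h[...,1]>150)&(h[...,2]>130))[170:235,262:335]
g=cv2.GaussianBlur(cv2.resize(m[170:235,262:335]*255,None,fx=4,fy=4),(5,5),0)
c=cv2.HoughCircles(g,cv2.HOUGH_GRADIENT,1,60,param1=100,param2=10,minRadius=38,maxRadius=52)
for x,y,ra in c[0]: 
    u,v=262+x/4,170+y/4; print(u,v,ra/4,onplane('top',u,v,.074).round(4))
E
```

```text
[ 0.61773202 -0.33193043  0.21809464]
293.375 180.375 10.475 [ 0.6898 -0.1035  0.074 ]
278.375 203.875 10.675 [ 0.6361 -0.0691  0.074 ]
319.125 193.125 9.625 [ 0.6595 -0.1614  0.074 ]
313.875 216.875 10.025 [ 0.6052 -0.1486  0.074 ]
```

Request:
servo_tool(
  turn=[
    [0,0,1.5],
    [0,0,3.5],
    [0,0,5.5],
    [0,0,7.5],
    [0,0,9.5],
    [0,0,11.5],
    [0,0,13.5],
    [0,0,15],
  ],
  slide=[
    [0,0.5,0],
    [-0.1,1.4,0],
    [-0.2,2.4,0],
    [-0.3,3.4,0],
    [-0.4,4.3,0],
    [-0.5,5.2,-0.4],
    [-0.5,5.7,-0.8],
    [-0.5,5.88,-1.2],
  ],
  hand=[0.74,0.74,0.74,0.74,0.74,0.74,0.74,0.74],
)

```text
clock: 37.42
tcp_pos: [0.6062, -0.1454, 0.1792]
orientation: [0.06, 3.14, 0.001]
contact_force: [-0.1, -1.1, -0.4]
grip_width: 0.0632
gripper_force: 0.0
```

Request:
servo_tool(
  turn=[
    [0,0,1.5],
    [0,0,3],
    [0,0,3],
    [0,0,3],
    [0,0,3],
    [0,0,3],
  ],
  slide=[
    [0,0,-0.4],
    [0,0,-1],
    [0,0,-1.6],
    [0,0,-1.8],
    [0,0,-1.8],
    [0,0,-1.8],
  ],
  hand=[0.74,0.74,0.74,0.74,0.74,0.74],
)

```text
clock: 38.17
tcp_pos: [0.6063, -0.1472, 0.1248]
orientation: [-0.339, 3.122, -0.001]
contact_force: [-0.1, 0.8, 0.4]
grip_width: 0.0632
gripper_force: 0.0
```

```bash
python3 - <<'E'
from h import *
im,d=grab('top'); im2,d2=grab('scene'); o=r.get_obs(); print(o['tcp_pos'],o['orientation'],o['joints'].round(2))
a=cv2.resize(im[160:250,250:370],None,fx=4,fy=4); b=cv2.resize(im2[180:290,250:430],None,fx=2.6,fy=2.6)
c=np.zeros((360,480+b.shape[1],3),np.uint8); c[:,:480]=a; c[:b.shape[0],480:]=b; c=cv2.resize(c,(790,300)); cv2.imwrite('pics/c6.png',c[:,:,::-1])
E
```

```text
[ 0.60628915 -0.14716118  0.12485437] [-3.39402665e-01  3.12213692e+00 -4.95087056e-04] [-0.06  0.52  0.26  1.79 -0.17  0.85  2.07]
```

View pics/c6.png

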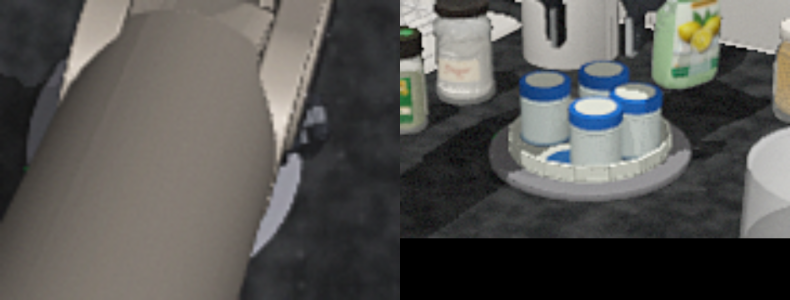

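Request:
servo_tool(
  turn=[
    [0,0,0],
    [0,0,0],
    [0,0,0],
    [0,0,0],
    [0,0,0],
    [0,0,0],
    [0,0,0],
  ],
  slide=[
    [0,0,-0.3],
    [0,0,-0.8],
    [0,0,-1.3],
    [0,0,-1.8],
    [0,0,-2.3],
    [0,0,-2.75],
    [0,0,-2.75],
  ],
  hand=[0.74,0.74,0.74,0.74,0.74,0.74,0.72],
)

```text
clock: 39.15
tcp_pos: [0.6049, -0.1469, 0.0403]
orientation: [0.34, -3.121, -0.001]
contact_force: [-0.2, -0.0, 1.0]
grip_width: 0.0613
gripper_force: 0.0
```

Request:
servo_tool(
  turn=[
    [0,0,0],
    [0,0,0],
    [0,0,0],
    [0,0,0],
    [0,0,0],
    [0,0,0],
  ],
  slide=[
    [0,0,0],
    [0,0,0],
    [0,0,0],
    [0,0,0],
    [0,0,0],
    [0,0,0],
  ],
  hand=[0.65,0.62,0.61,0.6,0.595,0.59],
)

```text
clock: 39.9
tcp_pos: [0.606, -0.1471, 0.042]
orientation: [-0.34, 3.123, -0.0]
contact_force: [-0.3, 1.2, 2.4]
grip_width: 0.0504
gripper_force: 10.3
```

Request:
servo_tool(
  turn=[
    [0,0,0],
    [0,0,0],
    [0,0,0],
    [0,0,0],
    [0,0,0],
    [0,0,0],
    [0,0,0],
    [0,0,0],
  ],
  slide=[
    [0,0,0.1],
    [0,0,0.4],
    [0,0,0.9],
    [-0.05,0.25,0.9],
    [-0.1,0.6,0.9],
    [-0.12,0.79,0.8],
    [-0.12,0.79,0.5],
    [-0.12,0.79,0.2],
  ],
  hand=[0.59,0.59,0.59,0.59,0.59,0.59,0.59,0.59],
)

```text
clock: 40.9
tcp_pos: [0.6019, -0.1235, 0.0467]
orientation: [0.34, -3.122, 0.0]
contact_force: [0.1, -0.0, -2.4]
grip_width: 0.0505
gripper_force: 10.5
```

Request:
servo_tool(
  turn=[
    [0,0,0],
    [0,0,0],
    [0,0,0],
    [0,0,0],
    [0,0,0],
    [0,0,0],
    [0,0,0],
    [0,0,0],
  ],
  slide=[
    [0,0,-0.1],
    [0,0,-0.2],
    [0,0,-0.25],
    [0,0,-0.25],
    [0,0,-0.25],
    [0,0,-0.25],
    [0,0,-0.25],
    [0,0,-0.25],
  ],
  hand=[0.59,0.59,0.59,0.59,0.61,0.65,0.7,0.72],
)

```text
clock: 41.9
tcp_pos: [0.6022, -0.1234, 0.0401]
orientation: [0.34, -3.123, -0.0]
contact_force: [0.3, 0.2, 1.0]
grip_width: 0.0617
gripper_force: 0.0
```

Request:
servo_tool(
  turn=[
    [0,0,0],
    [0,0,0],
    [0,0,0],
    [0,0,0],
    [0,0,-1],
    [0,0,-2],
    [0,0,-3],
    [0,0,-3.5],
  ],
  slide=[
    [0,0,0.4],
    [0,0,1],
    [0,0,2],
    [0,0,3],
    [0,-1.2,4],
    [0,-3,5],
    [0,-5,5.8],
    [0,-6.8,5.8],
  ],
  hand=[0.72,0.72,0.72,0.74,0.74,0.74,0.74,0.74],
)

```text
clock: 42.9
tcp_pos: [0.6034, -0.33, 0.2188]
orientation: [0.141, 3.132, -0.003]
contact_force: [-0.1, -0.7, 0.1]
grip_width: 0.063
gripper_force: 0.0
```

```bash
python3 - <<'E'
from h import *
r.grab_frame('scene'); im,d=grab('top','t7.png'); o=r.get_obs(); print(o['tcp_pos'],o['orientation'],o['joints'].round(2))
for j in jars(im): print(j,onplane('top',j[0],j[1],.074).round(4))
P=cloud('top',d); 
m=((P[...,2]>.066)&(P[...,2]<.082)&(abs(P[...,0]-.647)<.085)&(abs(P[...,1]+.1135)<.085)).astype(np.uint8)
n,l,s,c=cv2.connectedComponentsWithStats(m)
for i in range(1,n):
    if s[i,4]>60: 
        q=P[l==i]; print(s[i,4],q.mean(0).round(4),q.min(0).round(3),q.max(0).round(3))
# cover knob
q=P[(P[...,2]>.105)&(P[...,2]<.125)&(abs(P[...,0]-.605)<.03)&(abs(P[...,1]+.395)<.03)]; print('knob',len(q))
E
```

```text
[ 0.59958897 -0.33647411  0.21699364] [ 0.1558408   3.13573228 -0.01002729] [ 0.14  0.53  0.4   1.56 -0.22  1.09  2.07]
(302.6, 217.7, 11.2, array([ 0.6061, -0.123 ,  0.06  ])) [ 0.6037 -0.1233  0.074 ]
(278.6, 203.8, 11.6, array([ 0.6393, -0.0686,  0.06  ])) [ 0.6363 -0.0697  0.074 ]
(318.2, 194.4, 11.3, array([ 0.6596, -0.1594,  0.06  ])) [ 0.6565 -0.1593  0.074 ]
(294.3, 181.5, 12.8, array([ 0.6907, -0.1051,  0.06  ])) [ 0.6872 -0.1056  0.074 ]
395 [ 0.6892 -0.1025  0.0747] [ 0.665 -0.128  0.067] [ 0.714 -0.078  0.081]
392 [ 0.6561 -0.1581  0.0749] [ 0.632 -0.182  0.066] [ 0.681 -0.134  0.08 ]
404 [ 0.6358 -0.0687  0.0749] [ 0.612 -0.093  0.067] [ 0.662 -0.043  0.081]
393 [ 0.6039 -0.1229  0.075 ] [ 0.58  -0.147  0.066] [ 0.629 -0.099  0.081]
knob 0
```

All four jars are upright on their marks. Next I'm fetching the cover.

Request:
servo_tool(
  turn=[
    [0,0,0],
    [0,0,0],
    [0,0,0],
    [0,0,0],
    [0,0,0],
    [0,0,0],
    [0,0,0],
  ],
  slide=[
    [0.1,-0.6,0],
    [0.1,-1.5,0],
    [0.1,-2.1,0],
    [0.1,-2.25,-0.3],
    [0.1,-2.25,-1],
    [0.1,-2.25,-1.7],
    [0.1,-2.25,-2],
  ],
  hand=[0.74,0.74,0.74,0.74,0.74,0.74,0.74],
)

```text
clock: 43.88
tcp_pos: [0.6045, -0.393, 0.1512]
orientation: [-0.137, -3.135, -0.004]
contact_force: [0.3, 0.4, -0.6]
grip_width: 0.0631
gripper_force: 0.0
```

Request:
servo_tool(
  turn=[
    [0,0,0],
    [0,0,0],
    [0,0,0],
    [0,0,0],
    [0,0,0],
    [0,0,0],
    [0,0,0],
    [0,0,0],
  ],
  slide=[
    [0,0,-0.4],
    [0,0,-1.1],
    [0,0,-1.7],
    [0,0,-1.87],
    [0,0,-1.87],
    [0,0,-1.87],
    [0,0,-1.87],
    [0,0,-1.87],
  ],
  hand=[0.74,0.74,0.74,0.7,0.5,0.4,0.3,0.2],
  squeeze=40,
)

```text
clock: 44.88
tcp_pos: [0.6057, -0.3952, 0.0992]
orientation: [0.139, 3.137, -0.001]
contact_force: [-1.2, 0.6, 4.1]
grip_width: 0.0266
gripper_force: 39.3
```

Request:
servo_tool(
  turn=[
    [0,0,0],
    [0,0,0],
    [0,0,0],
    [0,0,0],
    [0,0,0],
    [0,0,0],
    [0,0,0],
    [0,0,0],
  ],
  slide=[
    [0,0,0],
    [0,0,0],
    [0,0,0.2],
    [0,0,0.8],
    [0,0,1.8],
    [0,0,2.8],
    [0,0,3.7],
    [0,0,4],
  ],
  hand=[0.2,0.2,0.2,0.2,0.2,0.2,0.2,0.2],
)

```text
clock: 45.88
tcp_pos: [0.6059, -0.3957, 0.2209]
orientation: [0.139, 3.135, -0.003]
contact_force: [0.2, -1.5, -2.5]
grip_width: 0.0265
gripper_force: 39.6
```

Request:
servo_tool(
  turn=[
    [0,0,0],
    [0,0,0],
    [0,0,0],
    [0,0,0],
    [0,0,0],
    [0,0,0],
    [0,0,0],
    [0,0,0],
  ],
  slide=[
    [0.1,0.6,0],
    [0.3,2,0],
    [0.5,3.5,0],
    [0.7,5,0],
    [0.9,6.5,0],
    [1.2,8.3,0],
    [1.33,9.2,0],
    [1.33,9.4,0],
  ],
  hand=[0.2,0.2,0.2,0.2,0.2,0.2,0.2,0.2],
)

```text
clock: 46.88
tcp_pos: [0.6447, -0.1079, 0.2164]
orientation: [-0.13, -3.136, -0.003]
contact_force: [-0.7, -0.6, -2.1]
grip_width: 0.0262
gripper_force: 39.8
```

Request:
servo_tool(
  turn=[
    [0,0,0],
    [0,0,0],
    [0,0,0],
    [0,0,0],
  ],
  slide=[
    [0,0,0],
    [0,0,0],
    [0,0,-0.2],
    [0,0,-0.4],
  ],
  hand=[0.2,0.2,0.2,0.2],
)

```text
clock: 47.38
tcp_pos: [0.6448, -0.1138, 0.2056]
orientation: [-0.141, -3.138, 0.0]
contact_force: [-0.2, 0.3, -3.1]
grip_width: 0.0262
gripper_force: 39.8
```

```bash
python3 - <<'E'
from h import *
im,d=grab('scene','s8.png'); o=r.get_obs(); print(o['tcp_pos'],o['orientation'],o['contact_force'])
cv2.imwrite('pics/c8.png',cv2.resize(im[120:290,240:440],None,fx=3,fy=3)[:,:,::-1])
E
```

```text
[ 0.6443567  -0.11337625  0.20454201] [-1.40302478e-01 -3.13663418e+00  2.21746189e-05] [-0.52931367  0.94134304 -3.6016863 ]
```

View pics/c8.png

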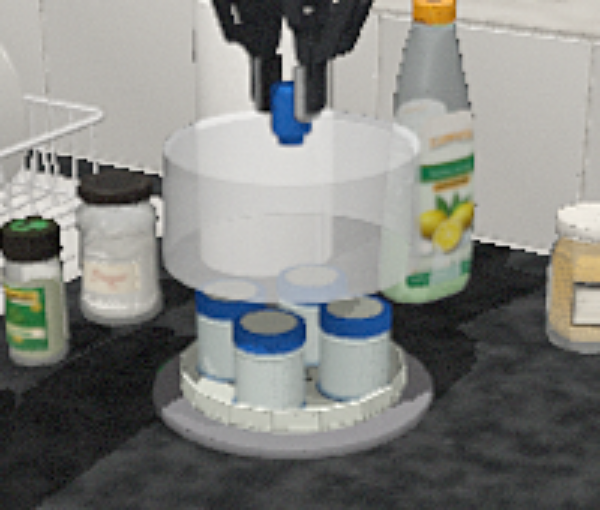

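The cover is level above the four jars, so I'm lowering it and watching the forces.

Request:
servo_tool(
  turn=[
    [0,0,0],
    [0,0,0],
    [0,0,0],
    [0,0,0],
    [0,0,0],
    [0,0,0],
    [0,0,0],
    [0,0,0],
  ],
  slide=[
    [0.04,0,-0.2],
    [0.04,0,-0.5],
    [0.04,0,-0.9],
    [0.04,0,-1.3],
    [0.04,0,-1.7],
    [0.04,0,-2.1],
    [0.04,0,-2.4],
    [0.04,0,-2.5],
  ],
  hand=[0.2,0.2,0.2,0.2,0.2,0.2,0.2,0.2],
)

```text
clock: 48.42
tcp_pos: [0.646, -0.1128, 0.1303]
orientation: [-0.139, -3.138, -0.0]
contact_force: [0.3, -0.0, -2.6]
grip_width: 0.0263
gripper_force: 39.8
```

Request:
servo_tool(
  turn=[
    [0,0,0],
    [0,0,0],
    [0,0,0],
    [0,0,0],
    [0,0,0],
    [0,0,0],
  ],
  slide=[
    [0,0,-0.1],
    [0,0,-0.2],
    [0,0,-0.35],
    [0,0,-0.5],
    [0,0,-0.6],
    [0,0,-0.6],
  ],
  hand=[0.2,0.2,0.2,0.2,0.2,0.2],
)

```text
clock: 49.18
tcp_pos: [0.6461, -0.1128, 0.1128]
orientation: [-0.139, -3.138, -0.0]
contact_force: [-0.2, -0.4, -2.8]
grip_width: 0.0265
gripper_force: 39.8
```

Request:
servo_tool(
  turn=[
    [0,0,0],
    [0,0,0],
    [0,0,0],
    [0,0,0],
    [0,0,0],
  ],
  slide=[
    [0,0,-0.05],
    [0,0,-0.1],
    [0,0,-0.15],
    [0,0,-0.18],
    [0,0,-0.18],
  ],
  hand=[0.2,0.2,0.2,0.2,0.2],
)

```text
clock: 49.8
tcp_pos: [0.6464, -0.1128, 0.1091]
orientation: [0.139, 3.138, 0.001]
contact_force: [-5.3, 1.2, 7.3]
grip_width: 0.0268
gripper_force: 40.9
```

Request:
servo_tool(
  turn=[
    [0,0,0],
    [0,0,0],
    [0,0,0],
    [0,0,0],
    [0,0,0],
    [0,0,0],
    [0,0,0],
    [0,0,0],
  ],
  slide=[
    [0,0,0],
    [0,0,0],
    [0,0,0],
    [0,0,0],
    [0,0,0.5],
    [0,0,1.5],
    [0,0,2.8],
    [0,0,3.6],
  ],
  hand=[0.3,0.45,0.6,0.74,0.74,0.74,0.74,0.74],
)

```text
clock: 50.8
tcp_pos: [0.6472, -0.1133, 0.219]
orientation: [0.139, 3.135, -0.0]
contact_force: [0.9, -0.0, 0.6]
grip_width: 0.0632
gripper_force: 0.0
```

```bash
python3 - <<'E'
from h import *
im,d=grab('top','t9.png'); im2,_=grab('scene','s9.png'); o=r.get_obs(); print(o['tcp_pos'],o['orientation'],o['contact_force'],o['joints'].round(2))
P=cloud('top',d)
for lo,hi in((.085,.097),(.12,.14)):
    s=(P[...,2]>lo)&(P[...,2]<hi)&(abs(P[...,0]-.646)<.095)&(abs(P[...,1]+.113)<.095); print(s.sum(),P[s].mean(0).round(4))
h=cv2.cvtColor(im,cv2.COLOR_RGB2HSV); sub=np.zeros((480,640),bool); sub[250:305,190:245]=1
def cen(m,z,n):
    v,u=np.nonzero(m&sub); 
    print(n,len(u),u.mean().round(2),v.mean().round(2),onplane('top',u.mean(),v.mean(),z).round(4)) if len(u) else print(n,0)
cen((((h[...,0]<8)|(h[...,0]>172))&(h[...,1]>150)&(h[...,2]>120)),.052,'red')
cen((h[...,0]>50)&(h[...,0]<75)&(h[...,1]>120)&(h[...,2]>80),.028,'green')
# bar top
s=sub&(P[...,2]>.086)&(P[...,2]<.1)&(h[...,2]<255); q=P[s][:,:2]
print('bar',len(q),P[s].mean(0).round(4)); w,V=np.linalg.eigh(np.cov(q.T)); print(np.sqrt(12*w).round(4),np.degrees(np.arctan2(V[1,1],V[0,1])))
v,u=np.nonzero(s); (c),(w_,h_),a=cv2.minAreaRect(np.c_[u,v].astype(np.float32)); print(c,w_,h_,a,onplane('top',*c,.094).round(4))
a=cv2.resize(im[250:305,190:245],(500,500),interpolation=cv2.INTER_CUBIC); b=cv2.resize(im2[130:280,190:400],(300,214)); 
c=np.zeros((500,800,3),np.uint8); c[:,:500]=a; c[:214,500:]=b; cv2.imwrite('pics/c9.png',c[:,:,::-1])
E
```

```text
[ 0.6483854  -0.11358413  0.22008612] [ 1.39145651e-01  3.13163953e+00 -3.85910803e-04] [ 0.48929447 -1.03855574 -0.79652766] [-0.19  0.47  0.37  1.64 -0.19  1.06  1.72]
1748 [ 0.6209 -0.1466  0.091 ]
49 [ 0.6457 -0.1201  0.1289]
red 0
green 0
bar 0 [nan nan nan]
[nan nan] nan
(0.0, 0.0) 0.0 0.0 0.0 [1.1214 0.5692 0.094 ]<stdin>:14: RuntimeWarning: Mean of empty slice.
  ret = um.true_divide(
  avg = a.mean(axis, **keepdims_kw)
<stdin>:14: RuntimeWarning: Degrees of freedom <= 0 for slice
  c *= np.true_divide(1, fact)
  c *= np.true_divide(1, fact)
```

View pics/c9.png

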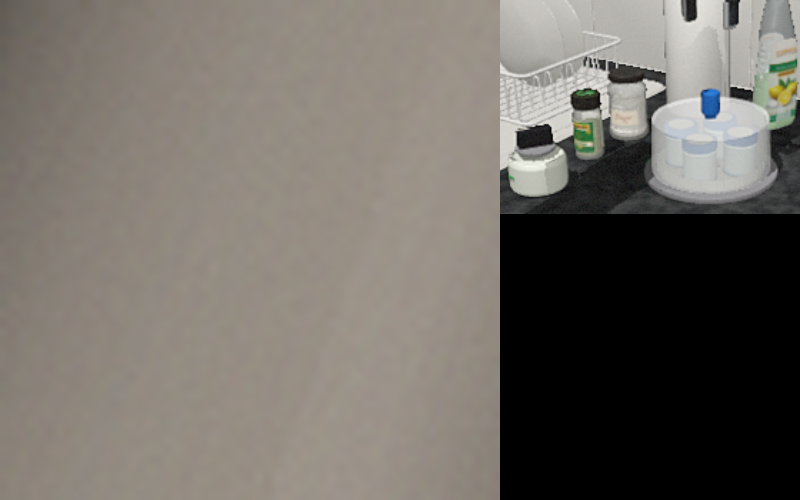

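The cover is seated with the four jars inside, seen at crop (710,150). The arm hides the timer from above, so I'll measure it in the earlier frame, t7; nothing has touched it.

```bash
cat > tm.py <<'E'
from h import *
def timer(im,d):
    P=cloud('top',d) if d is not None else None
    h=cv2.cvtColor(im,cv2.COLOR_RGB2HSV); sub=np.zeros((480,640),bool); sub[250:305,190:245]=1
    def cen(m,z,n):
        v,u=np.nonzero(m&sub)
        if len(u): print(n,len(u),u.mean().round(2),v.mean().round(2),onplane('top',u.mean(),v.mean(),z).round(4))
    cen((((h[...,0]<8)|(h[...,0]>172))&(h[...,1]>120)&(h[...,2]>100)),.052,'red')
    cen((h[...,0]>45)&(h[...,0]<80)&(h[...,1]>100)&(h[...,2]>70),.028,'green')
    m=((h[...,2]<75)&sub).astype(np.uint8)*255
    if P is not None:
        s=sub&(P[...,2]>.086)&(P[...,2]<.102); q=P[s][:,:2]
        print('bar',len(q),P[s].mean(0).round(4)); w,V=np.linalg.eigh(np.cov(q.T)); print(np.sqrt(12*w).round(4),np.degrees(np.arctan2(V[1,1],V[0,1])).round(1))
        s=sub&(P[...,2]>.045)&(P[...,2]<.058); q=P[s]; print('body top',len(q),q.min(0),q.max(0))
        b=sub&(P[...,2]>.004); q=P[b]; print('all',q.min(0).round(4),q.max(0).round(4))
E
python3 - <<'E'
from tm import *
z=np.load('top0.npz'); timer(z['im'],z['d'])
im=cv2.imread('pics/t7.png')[:,:,::-1]; timer(im,None)
im=z['im']
# ellipse of white body outline
E
```

```text
red 7 200.57 274.29 [0.4817 0.1092 0.052 ]
green 2 214.5 295.0 [0.4348 0.0826 0.028 ]
bar 203 [0.4768 0.0736 0.0932]
[0.0188 0.0498] 146.7
body top 528 [0.43665802 0.03269236 0.04512738] [0.51847901 0.11454665 0.05737956]
all [ 0.4127 -0.1456  0.004 ] [0.5418 0.1448 1.0762]
red 8 200.5 274.12 [0.482  0.1094 0.052 ]
green 2 214.5 295.0 [0.4348 0.0826 0.028 ]
```

Request:
servo_tool(
  turn=[
    [0,0,-0.6],
    [0,0,-1.3],
    [0,0,-2],
    [0,0,-2.8],
    [0,0,-3.6],
    [0,0,-4.4],
    [0,0,-5.2],
    [0,0,-5.64],
  ],
  slide=[
    [-0.4,0.4,0],
    [-1.3,1.4,0],
    [-2.3,2.5,0],
    [-3.3,3.6,0],
    [-4.3,4.7,0],
    [-5.2,5.6,-0.4],
    [-5.6,6.1,-0.8],
    [-5.67,6.23,-1],
  ],
  hand=[0.7,0.6,0.6,0.6,0.6,0.6,0.6,0.6],
)

```text
clock: 51.9
tcp_pos: [0.4745, 0.0752, 0.1848]
orientation: [-0.898, -3.009, 0.001]
contact_force: [0.5, 0.9, 0.2]
grip_width: 0.0511
gripper_force: 0.0
```

Request:
servo_tool(
  turn=[
    [0,0,0],
    [0,0,0],
    [0,0,0],
    [0,0,0],
    [0,0,0],
    [0,0,0],
  ],
  slide=[
    [0,0,-0.3],
    [0,0,-0.9],
    [0,0,-1.5],
    [0,0,-2],
    [0,0,-2],
    [0,0,-2],
  ],
  hand=[0.6,0.6,0.6,0.6,0.6,0.6],
)

```text
clock: 52.65
tcp_pos: [0.4766, 0.0739, 0.126]
orientation: [0.899, 3.01, 0.0]
contact_force: [-0.2, -0.1, -0.3]
grip_width: 0.051
gripper_force: 0.0
```

```bash
python3 - <<'E'
from h import *
o=r.get_obs(); print(o['tcp_pos'],o['orientation'],o['joints'].round(2))
im=np.load('top0.npz')['im'].astype(float)[250:305,190:245]; v,u=np.mgrid[250:305,190:245]
for n,w,z in(('red',im[...,0]-im[...,1:].max(-1),.052),('green',im[...,1]-im[...,::2].max(-1),.028)):
    w=np.where(w>25,w,0); a,b=(w*u).sum()/w.sum(),(w*v).sum()/w.sum(); p=onplane('top',a,b,z); print(n,(w>0).sum(),a,b,p.round(4),np.degrees(np.arctan2(p[1]-.0736,p[0]-.477)))
im,_=grab('scene'); cv2.imwrite('pics/c10.png',cv2.resize(im[190:280,170:270],(600,540),interpolation=cv2.INTER_CUBIC)[:,:,::-1])
E
```

```text
[0.47658078 0.07385088 0.12600453] [8.99452695e-01 3.00963980e+00 2.22877905e-04] [-0.6   0.32  0.38  2.13 -0.17  0.73  0.88]
red 10 200.50416399743753 274.2222934016656 [0.4818 0.1094 0.052 ] 82.346043143311
green 3 214.0207468879668 294.8215767634855 [0.4352 0.0838 0.028 ] 166.34918186813456
```

View pics/c10.png

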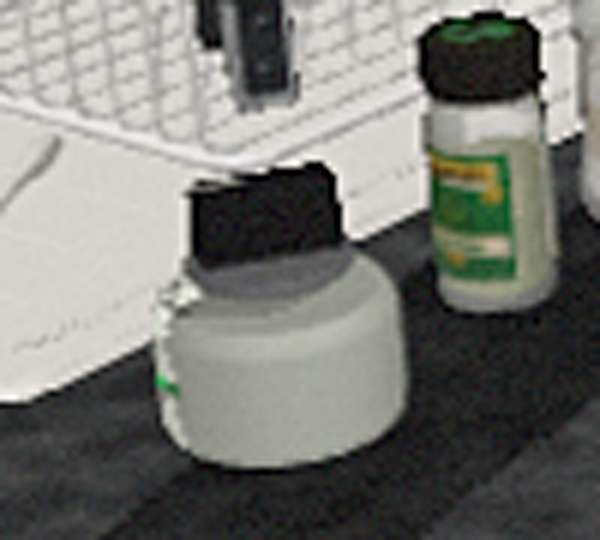

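The timer is unmoved and the gripper is over its bar. Descending to grip.

Request:
servo_tool(
  turn=[
    [0,0,0],
    [0,0,0],
    [0,0,0],
    [0,0,0],
    [0,0,0],
    [0,0,0],
  ],
  slide=[
    [0,0,-0.3],
    [0,0,-0.8],
    [0,0,-1.3],
    [0,0,-1.7],
    [0,0,-1.8],
    [0,0,-1.8],
  ],
  hand=[0.55,0.5,0.5,0.5,0.45,0.4],
)

```text
clock: 53.45
tcp_pos: [0.4762, 0.0739, 0.0715]
orientation: [-0.9, -3.01, 0.001]
contact_force: [0.4, -0.0, -0.3]
grip_width: 0.0342
gripper_force: 0.0
```

Request:
servo_tool(
  turn=[
    [0,0,0],
    [0,0,0],
    [0,0,0],
    [0,0,0],
    [0,0,0],
    [0,0,0],
    [0,0,0],
  ],
  slide=[
    [0,0,0],
    [0,0,0],
    [0,0,0],
    [0,0,0],
    [0,0,0],
    [0,0,0],
    [0,0,0],
  ],
  hand=[0.33,0.28,0.24,0.22,0.2,0.1,0.1],
  squeeze=50,
)

```text
clock: 54.32
tcp_pos: [0.4764, 0.0741, 0.0718]
orientation: [0.899, 3.01, 0.0]
contact_force: [-0.2, 1.0, 0.5]
grip_width: 0.0167
gripper_force: 52.4
```

Request:
servo_tool(
  turn=[
    [0,0,0],
    [0,0,0],
    [0,0,0],
    [0,0,0],
    [0,0,0],
  ],
  slide=[
    [0,0,-0.05],
    [0,0,-0.1],
    [0,0,-0.15],
    [0,0,-0.2],
    [0,0,-0.2],
  ],
  hand=[0.1,0.1,0.1,0.1,0.1],
)

```text
clock: 54.95
tcp_pos: [0.4765, 0.0743, 0.0663]
orientation: [0.899, 3.01, 0.001]
contact_force: [-1.7, 0.7, 11.9]
grip_width: 0.0166
gripper_force: 54.0
```

Request:
servo_tool(
  turn=[
    [0,0,-0.4],
    [0,0,-1.2],
    [0,0,-2.1],
    [0,0,-3.0],
    [0,0,-3.9],
    [0,0,-4.8],
    [0,0,-5.6],
    [0,0,-6],
  ],
  slide=[
    [0,0,0],
    [0,0,0],
    [0,0,0],
    [0,0,0],
    [0,0,0],
    [0,0,0],
    [0,0,0],
    [0,0,0],
  ],
  hand=[0.1,0.1,0.1,0.1,0.1,0.1,0.1,0.1],
)

```text
clock: 55.95
tcp_pos: [0.4767, 0.0745, 0.0664]
orientation: [1.649, 2.674, 0.002]
contact_force: [-1.4, 2.1, 10.9]
grip_width: 0.017
gripper_force: 54.0
```

```bash
python3 - <<'E'
from h import *
o=r.get_obs(); print(o['tcp_pos'],o['orientation'],o['contact_force'],o['moment'])
from scipy.spatial.transform import Rotation as R
y=R.from_rotvec(o['orientation']).as_matrix()[:,1]; print(np.degrees(np.arctan2(y[1],y[0])))
E
```

```text
[0.47672164 0.07445702 0.06636314] [1.64885432e+00 2.67391887e+00 1.75180334e-03] [-1.35465717  2.08787102 10.85016067] [0.33603046 0.40977487 0.18388936]
26.68041939348265
```

Request:
servo_tool(
  turn=[
    [0,0,-0.5],
    [0,0,-1.4],
    [0,0,-2.4],
    [0,0,-3.4],
    [0,0,-4.4],
    [0,0,-5.4],
    [0,0,-6.3],
    [0,0,-6.65],
  ],
  slide=[
    [0,0,-0.02],
    [0,0,-0.02],
    [0,0,-0.02],
    [0,0,-0.02],
    [0,0,-0.02],
    [0,0,-0.02],
    [0,0,-0.02],
    [0,0,-0.02],
  ],
  hand=[0.1,0.1,0.1,0.1,0.1,0.1,0.1,0.1],
)

```text
clock: 56.95
tcp_pos: [0.4771, 0.0746, 0.0659]
orientation: [2.345, 2.091, 0.003]
contact_force: [-1.6, 2.2, 11.5]
grip_width: 0.0169
gripper_force: 54.1
```

Request:
servo_tool(
  turn=[
    [0,0,0],
    [0,0,0],
    [0,0,0],
    [0,0,0],
    [0,0,0],
    [0,0,0],
  ],
  slide=[
    [0,0,0],
    [0,0,0],
    [0,0,0.1],
    [0,0,0.2],
    [0,0,0.2],
    [0,0,0.2],
  ],
  hand=[0.1,0.1,0.1,0.1,0.3,0.5],
)

```text
clock: 57.7
tcp_pos: [0.4756, 0.0736, 0.0707]
orientation: [-2.344, -2.091, 0.002]
contact_force: [0.1, -0.2, 0.3]
grip_width: 0.042
gripper_force: 0.0
```

Request:
servo_tool(
  turn=[
    [0,0,0],
    [0,0,0],
    [0,0,0],
    [0,0,0],
    [0,0,0],
    [0,0,0],
    [0,0,0],
    [0,0,0],
  ],
  slide=[
    [0,0,0.5],
    [0,0,1.2],
    [0,0,2.2],
    [0,0,3.2],
    [0.5,-0.8,4.2],
    [1.2,-2.6,5],
    [2,-4.4,5],
    [2.6,-6,5],
  ],
  hand=[0.5,0.5,0.5,0.5,0.5,0.5,0.5,0.5],
)

```text
clock: 58.7
tcp_pos: [0.5549, -0.108, 0.2224]
orientation: [2.344, 2.091, 0.002]
contact_force: [1.3, 0.8, -0.0]
grip_width: 0.0427
gripper_force: 0.0
```

```bash
python3 - <<'E'
from tm import *
im,d=grab('top','t11.png'); timer(im,d)
cv2.imwrite('pics/c11.png',cv2.resize(im[250:305,190:245],(550,550),interpolation=cv2.INTER_CUBIC)[:,:,::-1])
E
```

```text
bar 0 [nan nan nan]
[nan nan] nantm.py:13: RuntimeWarning: Mean of empty slice.
  print('bar',len(q),P[s].mean(0).round(4)); w,V=np.linalg.eigh(np.cov(q.T)); print(np.sqrt(12*w).round(4),np.degrees(np.arctan2(V[1,1],V[0,1])).round(1))
  ret = um.true_divide(
  avg = a.mean(axis, **keepdims_kw)
tm.py:13: RuntimeWarning: Degrees of freedom <= 0 for slice
  print('bar',len(q),P[s].mean(0).round(4)); w,V=np.linalg.eigh(np.cov(q.T)); print(np.sqrt(12*w).round(4),np.degrees(np.arctan2(V[1,1],V[0,1])).round(1))
  c *= np.true_divide(1, fact)
  c *= np.true_divide(1, fact)
Traceback (most recent call last):
  File "tm.py", line 14, in timer
    s=sub&(P[...,2]>.045)&(P[...,2]<.058); q=P[s]; print('body top',len(q),q.min(0),q.max(0))
                                                                           ~~~~~^^^
ValueError: zero-size array to reduction operation minimum which has no identity
```

The arm still hides the timer, so I'm moving it right, to where the view was clear before.

Request:
servo_tool(
  turn=[
    [0,0,0],
    [0,0,0],
    [0,0,0],
    [0,0,0],
    [0,0,0],
    [0,0,0],
    [0,0,0],
  ],
  slide=[
    [0.2,-0.8,0],
    [0.5,-2.2,0],
    [0.8,-3.8,0],
    [1.2,-5.4,0],
    [1.5,-6.8,0],
    [1.5,-7.4,0],
    [1.5,-7.4,0],
  ],
  hand=[0.5,0.5,0.5,0.5,0.5,0.5,0.5],
)

```text
clock: 59.62
tcp_pos: [0.5983, -0.3288, 0.2214]
orientation: [-2.347, -2.089, 0.001]
contact_force: [-0.5, 0.6, 0.1]
grip_width: 0.0427
gripper_force: 0.0
```

```bash
python3 - <<'E'
from tm import *
im,d=grab('top','t12.png')
cv2.imwrite('pics/c11.png',cv2.resize(im[250:305,190:245],(550,550),interpolation=cv2.INTER_CUBIC)[:,:,::-1])
timer(im,d)
E
```

```text
red 4 200.25 273.75 [0.4829 0.1099 0.052 ]
green 2 214.5 295.0 [0.4348 0.0826 0.028 ]
bar 194 [0.4767 0.0735 0.0935]
[0.0179 0.0503] 83.2
body top 516 [0.43665782 0.03254127 0.04509897] [0.51826969 0.11419731 0.05747986]
all [ 0.4138 -0.1456  0.004 ] [0.5416 0.1463 1.0762]
```

View pics/c11.png

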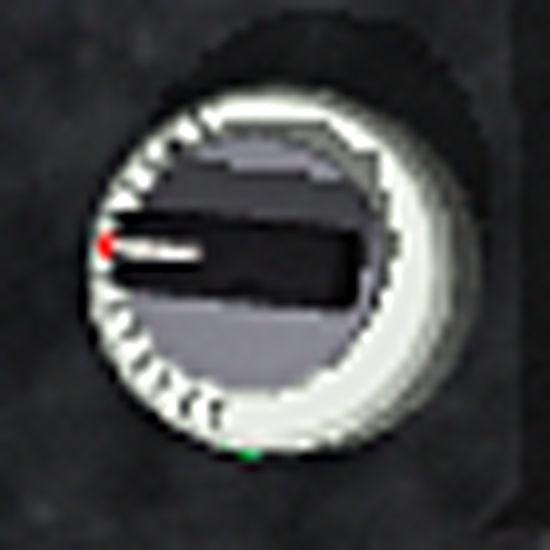

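The pointer line at (105–200,248) meets the red dot at (108,245), at about 83° for both, and the timer has not moved. I'll run one last check of the cover, then hand in.

```bash
python3 - <<'E'
from h import *
im,d=grab('top'); P=cloud('top',d)
s=(P[...,2]>.08)&(P[...,2]<.1)&(abs(P[...,0]-.646)<.095)&(abs(P[...,1]+.113)<.095); q=P[s]; A=np.c_[q[:,:2],np.ones(len(q))]
print(len(q),q.mean(0).round(4),np.linalg.lstsq(A,q[:,2],rcond=None)[0].round(3))
o=r.get_obs(); print(o['clock'],o['contact_force'].round(1))
print(r.hand_in())
E
```

```text
4461 [ 0.6473 -0.1123  0.091 ] [0.002 0.001 0.09 ]
59.725 [0.3 0.8 0.1]
the job is handed in; nothing more can be done
None
```

I've handed the job in: all four jars stand upright on the deck (gripped at about 11 N), the cover is fully down over them, and the timer's pointer is at the red dot, with the timer still in place; one jar got knocked off its mark on the deck, so I set it back.

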